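# Top up the tube labeller's gravity chute

## Robot

A 6-joint arm with a two-finger parallel gripper is mounted at the origin on the work surface. World frame = base frame: x ahead of the robot, y to its left, z up, the work surface at z = 0. Lengths are in m, angles in degrees, forces in N, time in s.
With the tool pointing down it reaches from about 0.35 to 0.95 m from the base axis. Payload 17.4 kg.
Tool frame: the origin (TCP) lies midway between the tips of the shut fingers; the grasp point (between the pads) lies 19 mm behind it; z points along the fingers, x is the direction in which the jaws open and shut, and the axes are right-handed (so a half turn about z gives the same grasp; the last joint's range is limited). The gripper opens to 93 mm and grips with 3 to 60 N. Pads are 15 mm wide; open, the fingers measure 128 mm over their backs; the gripper's body (75 mm by 188 mm) begins 65 mm behind the grasp point.
Start: joints at [-66.853, 6.646, 82.598, -0, 90.757, -2.166], TCP at [0.289, -0.61, 0.219] pointing down, gripper open.
Joint ranges: [-162.19, 162.19], [-47.58, 125.68], [4.15, 143.07], [-65.23, 245.23], [0.69, 171.88], [-170.13, 170.13]. Speed limits (degrees/s): [108.29, 108.29, 127.2, 180, 180, 180].

## Interface

Orientations are given as a 3x3 rotation matrix whose columns are the frame's x, y, z axes.
In Python, from workcell import env, viewer gives the robot as it stands.
- The arm moves only by the tool jog_arm, never from a script. Its argument "series" is a list of rows, each an object of numbers: "dx", "dy", "dz": the shift along the tool's x, y, z each as a share of 0.03 m, from -1 to 1; "rx", "ry", "rz": the turn, a rotation vector about the tool's x, y, z each as a share of 10 degrees, from -1 to 1. A call has exactly 10 rows; each row shifts and turns the pose as measured when the row begins, along the tool's axes as they then stand; what a row does not reach is not made up. A row lasts 1/8 s, in which the tool goes at most 62.5 mm and 10.7 degrees, less where a joint would pass 70% of its speed; a pose out of reach is approached as far as the arm can. A call with a number of a shift or a turn outside -1 to 1 is refused whole. A call with a gripper value outside its range is refused whole. "claw" is the finger opening in mm, from 0 to 93, set as the call begins (left out, the last holds). The fingers move at their own pace and stop on an object; the grip force is fixed at half the most. Time passes only in rows, so rows that do not move let the fingers close, or fill a call up. It gives the time, the measured TCP pose, the force and the opening at its end, in the units of the state.
- env.sense(): the state, without advancing time (a new reading comes with each control period).
- viewer.capture(name): name is "side" or "top" or "wrist"; returns the picture (400x640x3 uint8, red, green, blue); there is no depth.
- viewer.calibration(name): a dict with "mtx" (3x3 intrinsics, pixels), "T" (4x4, takes a point from camera to world coordinates); the wrist camera has in their place "mount" (4x4, takes a point from camera to tool coordinates, whose origin is the TCP and whose axes are the tool frame's). Camera axes: x right, y up, looking along -z (the intrinsics and any distortion apply to the point x, -y, -z); pixel columns grow to the right and rows downward; lengths in m; the calibration is good to about 2 mm. A picture is of the moment at which its call begins: read the wrist's pose just before it. calibration takes no time and is no camera call.
- env.hand_in(): hands the job in, once; it reports no verdict.
The state is a dict: "t": time; "joint_positions": joint angles; "joint_velocities": joint speeds; "effort": joint torques, N m; "ee_pos": TCP position; "orientation": TCP orientation; "wrist_force": force on the tool from outside, world axes, zero at the start; "wrist_torque": the same for the moment, N m; "opening": opening from 0.0 (shut) to 1.0 (fully open).
Only numpy, scipy, OpenCV 4.12 (cv2) and the standard library are available. Lean on these libraries where they do the work, as an engineer would, in place of code of your own. Each camera call takes 0.05 s, during which the arm holds its last target.

## Task

The tube labeller is running short: lift its orange hatch up out of its seat, slide it aside along its channels until the loading opening is clear, and leave it lying there in its channels. Then take the two capped tubes off the tube roller one at a time and lay each crosswise on the sloping chute under the opening, its blue cap over the blue lane like the tube already waiting at the gate, so that both roll down and queue up behind that one. Lay them on the ramp rather than drop them in, and do not disturb the bottle, the beaker or the small pot.

Things in the scene. Friction and masses are not known exactly. Their poses are not given: they have to be found in the camera images.
- labeller: bench-top tube labeller, fixed, white housing, grey deck. Origin on the bench under the centre of the loading opening; z up, +x down the chute (away from the robot), the hatch slides to +y. Housing from x = -90 to +235, y = -85 to +215 mm, deck top z = 150 mm. Opening 120 x 120 mm clear, centred at x = y = 0, in a recess 134 x 134 mm, 6 mm deep, that seats the hatch
- lay_point (a point): on the labeller at x = y = 0, z = 133.5 mm, same axes: where a tube's axis lies when the tube touches the ramp under the opening. The polished steel ramp (y = -54.5 to +25 mm) falls 15 degrees to +x, its surface at z = 119 mm here. Slick white cheeks at y = +-54.5 mm with bevelled lead-ins. A tube let go here rolls off to +x by itself
- blue_lane (a point): on the labeller at x = 0, y = 40, z = 114 mm, same axes: on the blue lane (y = +25 to +54.5 mm), 5 mm below the ramp. The wide cap hangs over it while the body rolls on the ramp. A tube put in the other way round rides on its cap, rolls askew and would be labelled at the wrong end
- gate (a point): on the labeller at x = 170, y = 0, z = 100 mm, same axes: face of the two red gate fingers where the first tube stops; the next queue behind it (towards -x), about 30 mm apart, under a clear window level with the deck. A print head stands 30 mm above the deck at x = 110 to 200, y = 62 to 86 mm
- channel_end (a point): on the labeller at x = 0, y = 207, z = 150 mm, same axes: end stop of the two channels along y. Their rails at x = +-67 mm have lips reaching 8 mm inwards, underside 14 mm and top 18 mm above the deck, that hold the hatch captive. A label reel, 34 mm high, radius 56 mm, lies on the deck about x = 155, y = 147 mm
- hatch: loose orange plate 130 x 130 x 6 mm with a black bridge handle, 0.22 kg. Origin at the centre of its underside, z up, axes as the labeller's. Starts in its seat, flush with the deck; it must rise 6 mm before it can slide, and meets the lips at 14 mm. About 2 mm of play each side. It meets the end stop 142 mm to +y; from 125 mm on the opening is clear and it can be lowered onto the deck
- hatch_grip (a point): centre of the handle's bar, 34 mm above the hatch's underside (28 mm above the plate's top), axes as the hatch: bar 70 mm long along y, 14 mm wide (x), 12 mm high, with a 22 mm gap under it between its two posts
- roller: tube roller, fixed and off (rollers do not turn), grey, 270 x 190 mm, 92 mm high at its ends. Origin on the bench under its centre. Five rollers of radius 11 mm along x, 36 mm apart, axes at z = 78 mm, with black rings of radius 14.5 mm at x = +-24 and +-72 mm. Loose tubes lie on the rings about x = 0, y = +-54 mm, axes at z = 100 mm; which lies where varies; their caps point opposite ways
- tube_a: sample tube, opaque white body 28 mm in diameter with flat foot, blue screw cap 32 mm in diameter, 100 mm long over all, about 60 g. Origin on its axis at mid-length; +x points to the cap (cap from x = +32 to +50 mm, foot at x = -50 mm). Lies on the tube roller at the start; to be fed
- tube_b: sample tube, opaque white body 28 mm in diameter with flat foot, blue screw cap 32 mm in diameter, 100 mm long over all, about 60 g. Origin on its axis at mid-length; +x points to the cap (cap from x = +32 to +50 mm, foot at x = -50 mm). Lies on the tube roller at the start; to be fed
- tube_q: sample tube, opaque white body 28 mm in diameter with flat foot, blue screw cap 32 mm in diameter, 100 mm long over all, about 60 g. Origin on its axis at mid-length; +x points to the cap (cap from x = +32 to +50 mm, foot at x = -50 mm). Waits in the chute against the gate, under the clear window, cap over the blue lane: stays there
- tube_a_cap (a point): centre of the outer face of tube_a's cap
- tube_a_foot (a point): centre of tube_a's foot
- tube_b_cap (a point): centre of the outer face of tube_b's cap
- tube_b_foot (a point): centre of tube_b's foot
- tube_q_cap (a point): centre of the outer face of tube_q's cap
- tube_q_foot (a point): centre of tube_q's foot
- reagent: bystander: brown bottle with black cap, 56 mm across, 115 mm high; origin at the centre of its underside
- beaker: bystander: clear beaker, 68 mm across, 85 mm high; origin at the centre of its underside
- pot: bystander: small clear pot with white cap, 40 mm across, 45 mm high; origin at the centre of its underside
There are look-alikes about, which are no part of the job. What is shaped like the tube_b but green or purple is not meant.

How it is judged (in metres and radians):
On the way, in this order (a step that is already met when the one before it is completed fails the run):
1. the hatch is lifted and slid aside in its channels, the opening clear (y of hatch in the frame of labeller between 0.125 and 0.15 m and x of hatch in the frame of labeller between -0.01 and 0.01 m and z of hatch in the frame of labeller above 0.145 m), for 0.2 s.
2. one of the two tubes lies in the queue, cap over the blue lane (((x of tube_a in the frame of labeller between 0.075 and 0.17 m and y of tube_a_cap in the frame of labeller between 0.035 and 0.06 m and y of tube_a_foot in the frame of labeller between -0.06 and -0.035 m and z of tube_a in the frame of labeller between 0.07 and 0.13 m and angle between the x axis of tube_a and the y axis of labeller, either way round below 0.25 rad and linear speed of tube_a below 0.03 m/s) or (x of tube_b in the frame of labeller between 0.075 and 0.17 m and y of tube_b_cap in the frame of labeller between 0.035 and 0.06 m and y of tube_b_foot in the frame of labeller between -0.06 and -0.035 m and z of tube_b in the frame of labeller between 0.07 and 0.13 m and angle between the x axis of tube_b and the y axis of labeller, either way round below 0.25 rad and linear speed of tube_b below 0.03 m/s))), for 0.2 s.
At the end, for the whole second after the job is handed in: All three tubes rest in the chute 75 to 170 mm past the opening's centre, across it within 0.25 rad, caps on the blue-lane side (cap face and foot each 35 to 60 mm off the middle), 70 to 130 mm above the bench; the hatch rests flat (0.06 rad) on the deck in its channels, 125 to 150 mm from its seat (all of step 1 and z of hatch in the frame of labeller below 0.154 m and angle between hatch's own z axis and vertical below 0.06 rad and linear speed of hatch below 0.02 m/s and x of tube_a in the frame of labeller between 0.075 and 0.17 m and y of tube_a_cap in the frame of labeller between 0.035 and 0.06 m and y of tube_a_foot in the frame of labeller between -0.06 and -0.035 m and z of tube_a in the frame of labeller between 0.07 and 0.13 m and angle between the x axis of each of tube_a, tube_b, tube_q and the y axis of labeller, either way round below 0.25 rad and linear speed of each of tube_a, tube_b, tube_q below 0.03 m/s and x of tube_b in the frame of labeller between 0.075 and 0.17 m and y of tube_b_cap in the frame of labeller between 0.035 and 0.06 m and y of tube_b_foot in the frame of labeller between -0.06 and -0.035 m and z of tube_b in the frame of labeller between 0.07 and 0.13 m and x of tube_q in the frame of labeller between 0.075 and 0.17 m and y of tube_q_cap in the frame of labeller between 0.035 and 0.06 m and y of tube_q_foot in the frame of labeller between -0.06 and -0.035 m and z of tube_q in the frame of labeller between 0.07 and 0.13 m); the robot touches nothing.
It fails at once if a tube is dropped into the chute (it meets the ramp under the opening faster than 0.7 m/s, a fall of some 25 mm) ((x of tube_a in the frame of labeller between -0.08 and 0.045 m and y of tube_a in the frame of labeller between -0.08 and 0.08 m and z of tube_a in the frame of labeller below 0.165 m and linear speed of tube_a above 0.7 m/s) or (x of tube_b in the frame of labeller between -0.08 and 0.045 m and y of tube_b in the frame of labeller between -0.08 and 0.08 m and z of tube_b in the frame of labeller below 0.165 m and linear speed of tube_b above 0.7 m/s)).
It fails at once if the bottle, the beaker or the pot is moved by more than 40 mm or knocked over ((distance of reagent from where it was at the start of the episode above 0.04 m or angle between reagent's own z axis and vertical above 0.5 rad) or (distance of beaker from where it was at the start of the episode above 0.04 m or angle between beaker's own z axis and vertical above 0.5 rad) or (distance of pot from where it was at the start of the episode above 0.04 m or angle between pot's own z axis and vertical above 0.5 rad)).
It also fails if it takes over 72 s, if anything falls off the work surface, if the arm or the gripper's body presses on something with over 40 N, if the wrist force passes 120 N, or if a joint passes its speed limit or range.

## Working session

There is one attempt and no reset: what is moved stays moved. The work goes in short steps, Python scripts to look and compute and a tool call to move; the robot and the scene stay as the last step left them, time stands still between calls to the robot, and variables do not carry over. Pictures are saved under pics/ and viewed, and the job is handed in when it is done.

Besides the shell and the picture viewer there is one more tool, called by a JSON object that holds its "fn" and its "kwargs". jog_arm: Moves the arm, as the interface text tells. Shift numbers are shares of 0.03 m and turn numbers shares of 10 degrees, none past 1 either way. Its arguments: {"type":"object","properties":{"series":{"type":"array","items":{"type":"object","properties":{"dx":{"type":"number","minimum":-1,"maximum":1},"dy":{"type":"number","minimum":-1,"maximum":1},"dz":{"type":"number","minimum":-1,"maximum":1},"rx":{"type":"number","minimum":-1,"maximum":1},"ry":{"type":"number","minimum":-1,"maximum":1},"rz":{"type":"number","minimum":-1,"maximum":1}}}},"claw":{"type":"number"}},"required":["series"]}

```bash
ls; mkdir -p pics
python3 - <<'E'
from workcell import env, viewer
import cv2, numpy as np
s=env.sense(); print(s)
for n in ["side","top","wrist"]:
    im=viewer.capture(n); cv2.imwrite(f"pics/{n}0.png",im[:,:,::-1]); 
    c=viewer.calibration(n); print(n,{k:np.round(v,4).tolist() if hasattr(v,'shape') else v for k,v in c.items()})
E
```

```text
pics
{'t': 0.0, 'joint_positions': array([-6.68537293e+01,  6.67282088e+00,  8.26363021e+01,  2.52587405e-04,
        9.07559701e+01, -2.16583723e+00]), 'joint_velocities': array([-0.02613599,  0.05303009,  0.07149517, -0.02199264, -0.04830332,
       -0.00071129]), 'effort': array([-3.30412386e-04, -7.21257806e+01, -6.22615528e+01,  7.79575878e-02,
        2.37988197e-02, -1.30050644e-04]), 'ee_pos': array([ 0.28850618, -0.61000679,  0.2179145 ]), 'orientation': array([[ 4.27548707e-01, -9.03992205e-01, -4.42520052e-04],
       [-9.03991601e-01, -4.27548933e-01,  1.04637073e-03],
       [-1.13510996e-03, -4.73400429e-05, -9.99999355e-01]]), 'wrist_force': array([-0.63885122,  0.77739483, -0.13842019]), 'wrist_torque': array([-0.00634707,  0.02484831, -0.00581356]), 'opening': 0.9982485924742355}
side {'mtx': [[375.6537, 0.0, 318.5492], [0.0, 375.6537, 196.6714], [0.0, 0.0, 1.0]], 'T': [[0.9653, 0.1433, -0.2182, 0.2468], [-0.2606, 0.5792, -0.7724, -0.9793], [0.0157, 0.8025, 0.5964, 0.8194], [0.0, 0.0, 0.0, 1.0]]}
top {'mtx': [[407.5058, 0.0, 323.0681], [0.0, 407.5058, 203.872], [0.0, 0.0, 1.0]], 'T': [[-0.0403, 0.979, -0.1997, 0.31], [-0.9992, -0.0401, 0.0052, -0.0771], [-0.0029, 0.1998, 0.9798, 1.0872], [0.0, 0.0, 0.0, 1.0]]}
wrist {'mtx': [[276.9079, 0.0, 321.2977], [0.0, 276.9079, 200.6249], [0.0, 0.0, 1.0]], 'mount': [[1.0, 0.0001, 0.0002, 0.0004], [0.0002, -0.9632, -0.2688, -0.0744], [0.0002, 0.2688, -0.9632, -0.1665], [0.0, 0.0, 0.0, 1.0]]}
```

View pics/side0.png

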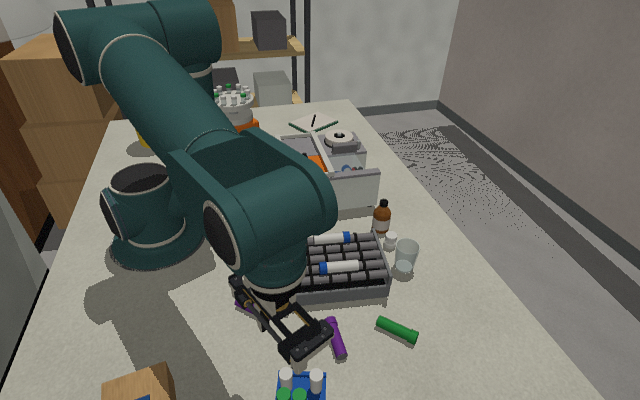

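View pics/top0.png

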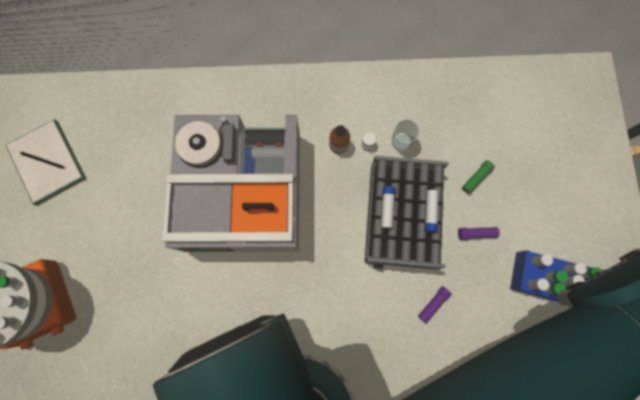

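View pics/wrist0.png

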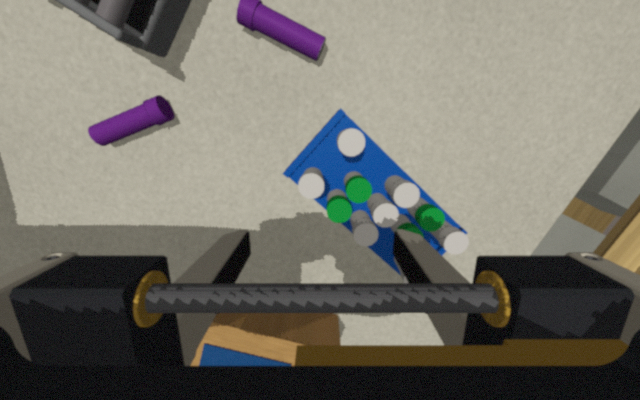

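```bash
cat > h.py <<'E'
from workcell import env, viewer
import cv2, numpy as np
def ray(name,uv,pose=None):
    c=viewer.calibration(name); K=c["mtx"]
    uv=np.atleast_2d(np.asarray(uv,float))
    d=np.c_[(uv[:,0]-K[0,2])/K[0,0],-(uv[:,1]-K[1,2])/K[1,1],-np.ones(len(uv))]
    T=c["T"] if "T" in c else pose@c["mount"]
    return T[:3,3], d@T[:3,:3].T
def onz(name,uv,z,pose=None):
    o,d=ray(name,uv,pose); return o+d*((z-o[2])/d[:,2])[:,None]
def proj(name,P,pose=None):
    c=viewer.calibration(name);K=c["mtx"]
    T=c["T"] if "T" in c else pose@c["mount"]
    p=(np.atleast_2d(P)-T[:3,3])@T[:3,:3]
    return np.c_[K[0,2]+K[0,0]*p[:,0]/-p[:,2],K[1,2]-K[1,1]*p[:,1]/-p[:,2]]
def tool():
    s=env.sense();T=np.eye(4);T[:3,:3]=s["orientation"];T[:3,3]=s["ee_pos"];return T
def crop(im,x0,y0,x1,y1,f,fn):
    cv2.imwrite(fn,cv2.resize(im[y0:y1,x0:x1],None,fx=f,fy=f,interpolation=cv2.INTER_CUBIC))
E
python3 - <<'E'
from h import *
im=cv2.imread("pics/top0.png")
crop(im,155,105,315,260,3.7,"pics/lab0.png"); crop(im,355,110,515,280,3.5,"pics/rol0.png")
hsv=cv2.cvtColor(im,cv2.COLOR_BGR2HSV)
m=cv2.inRange(hsv,(5,150,120),(20,255,255)); m[:, :150]=0; m[:100]=0
cs=cv2.findContours(m,0,1)[0]; c=max(cs,key=cv2.contourArea); r=cv2.minAreaRect(c);print(r); 
print(onz("top",cv2.boxPoints(r),0.15).round(4))
b=cv2.inRange(hsv,(105,120,60),(130,255,255));w=cv2.inRange(hsv,(0,0,170),(180,60,255))
for msk,nm in((b,'blue'),(w,'white')):
    msk=msk.copy(); msk[:150]=0;msk[260:]=0;msk[:,:375]=0;msk[:,450:]=0
    for c in cv2.findContours(msk,0,1)[0]:
        if cv2.contourArea(c)>20:
            r=cv2.minAreaRect(c);print(nm,r,onz("top",[r[0]],0.100).round(4))
E
```

```text
((258.5, 207.5), (47.0, 55.0), 90.0)
[[0.558  0.1343 0.15  ]
 [0.5527 0.0039 0.15  ]
 [0.4404 0.0063 0.15  ]
 [0.4456 0.1337 0.15  ]]
blue ((431.0, 227.0), (6.0, 10.0), 90.0) [[ 0.4428 -0.3433  0.1   ]]
blue ((389.0, 189.0), (6.0, 10.0), 90.0) [[ 0.5423 -0.2478  0.1   ]]
white ((387.27435302734375, 209.6109161376953), (7.734908103942871, 31.251522064208984), 3.5763344764709473) [[ 0.4903 -0.2398  0.1   ]]
white ((431.78619384765625, 205.9898223876953), (7.848249912261963, 32.05891036987305), 2.726311206817627) [[ 0.4949 -0.3502  0.1   ]]
white ((445.5, 211.5), (95.0, 7.0), 90.0) [[ 0.4797 -0.3826  0.1   ]]
white ((433.5, 156.0), (12.0, 31.0), 90.0) [[ 0.6233 -0.3665  0.1   ]]
white ((387.7008056640625, 152.29098510742188), (25.168933868408203, 5.884822845458984), 5.194429397583008) [[ 0.6379 -0.2515  0.1   ]]
```

View pics/lab0.png

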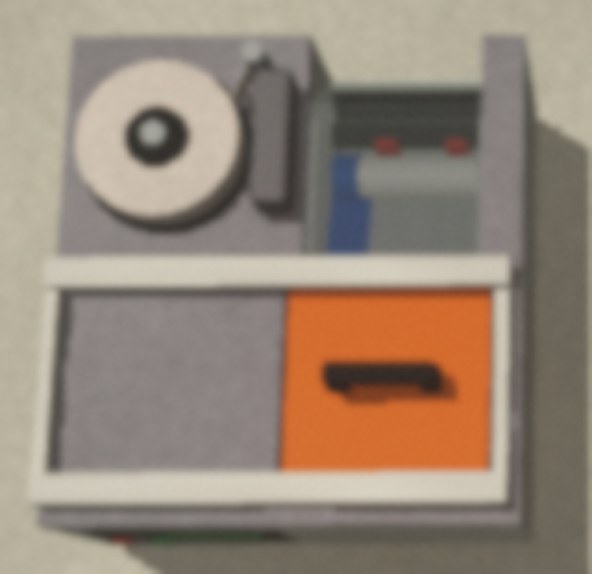

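View pics/rol0.png

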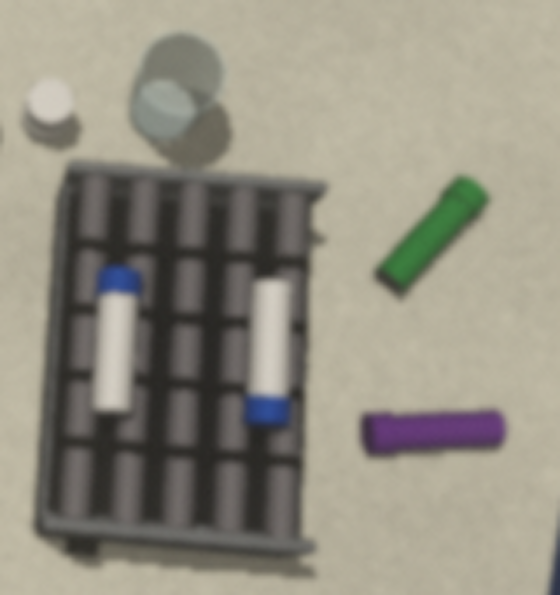

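```bash
cat >> h.py <<'E'
from scipy.spatial.transform import Rotation as Ro
def Rdown(ang,tilt=0):
    """tool x at world angle ang (deg), z down; then tilted about world y by tilt"""
    a=np.radians(ang);x=np.array([np.cos(a),np.sin(a),0]);z=np.array([0,0,-1.])
    R=np.c_[x,np.cross(z,x),z]; return Ro.from_euler('y',tilt,degrees=True).as_matrix()@R
def plan(p,R,n=10,start=None,hold=0):
    T=tool(); R0=T[:3,:3];p0=T[:3,3]
    if start is not None:p0,R0=start
    dp=np.asarray(p)-p0; rv=Ro.from_matrix(R0.T@R).as_rotvec(degrees=True)
    print("dp",dp.round(4),"rv",rv.round(2))
    Rk=R0.copy()
    rows=[]
    for k in range(n):
        d=Rk.T@dp/n/0.03; r=rv/n/10
        rows.append({a:round(float(v),2) for a,v in zip(("dx","dy","dz","rx","ry","rz"),np.r_[d,r]) if abs(v)>=.005})
        Rk=Rk@Ro.from_rotvec(rv/n,degrees=True).as_matrix()
    import json; print(json.dumps(rows).replace(" ",""))
E
python3 - <<'E'
from h import *
plan([0.5,0.14,0.33],Rdown(0),30)
E
```

```text
dp [0.2115 0.7501 0.1119] rv [-3.000e-02  4.000e-02 -6.469e+01]
[{"dx":-0.65,"dy":-0.57,"dz":-0.12,"rz":-0.22},{"dx":-0.63,"dy":-0.59,"dz":-0.12,"rz":-0.22},{"dx":-0.61,"dy":-0.62,"dz":-0.12,"rz":-0.22},{"dx":-0.58,"dy":-0.64,"dz":-0.12,"rz":-0.22},{"dx":-0.56,"dy":-0.66,"dz":-0.12,"rz":-0.22},{"dx":-0.54,"dy":-0.68,"dz":-0.12,"rz":-0.22},{"dx":-0.51,"dy":-0.7,"dz":-0.12,"rz":-0.22},{"dx":-0.48,"dy":-0.72,"dz":-0.12,"rz":-0.22},{"dx":-0.46,"dy":-0.74,"dz":-0.12,"rz":-0.22},{"dx":-0.43,"dy":-0.75,"dz":-0.12,"rz":-0.22},{"dx":-0.4,"dy":-0.77,"dz":-0.12,"rz":-0.22},{"dx":-0.37,"dy":-0.78,"dz":-0.12,"rz":-0.22},{"dx":-0.34,"dy":-0.8,"dz":-0.12,"rz":-0.22},{"dx":-0.31,"dy":-0.81,"dz":-0.12,"rz":-0.22},{"dx":-0.28,"dy":-0.82,"dz":-0.12,"rz":-0.22},{"dx":-0.25,"dy":-0.83,"dz":-0.12,"rz":-0.22},{"dx":-0.22,"dy":-0.84,"dz":-0.12,"rz":-0.22},{"dx":-0.18,"dy":-0.85,"dz":-0.12,"rz":-0.22},{"dx":-0.15,"dy":-0.85,"dz":-0.12,"rz":-0.22},{"dx":-0.12,"dy":-0.86,"dz":-0.12,"rz":-0.22},{"dx":-0.09,"dy":-0.86,"dz":-0.12,"rz":-0.22},{"dx":-0.06,"dy":-0.86,"dz":-0.12,"rz":-0.22},{"dx":-0.02,"dy":-0.87,"dz":-0.12,"rz":-0.22},{"dx":0.01,"dy":-0.87,"dz":-0.12,"rz":-0.22},{"dx":0.04,"dy":-0.86,"dz":-0.12,"rz":-0.22},{"dx":0.07,"dy":-0.86,"dz":-0.12,"rz":-0.22},{"dx":0.11,"dy":-0.86,"dz":-0.12,"rz":-0.22},{"dx":0.14,"dy":-0.85,"dz":-0.12,"rz":-0.22},{"dx":0.17,"dy":-0.85,"dz":-0.12,"rz":-0.22},{"dx":0.2,"dy":-0.84,"dz":-0.12,"rz":-0.22}]
```

{"fn": "jog_arm", "kwargs": {"series": [{"dx": -0.65, "dy": -0.57, "dz": -0.3, "rz": -0.22}, {"dx": -0.63, "dy": -0.59, "dz": -0.3, "rz": -0.22}, {"dx": -0.61, "dy": -0.62, "dz": -0.3, "rz": -0.22}, {"dx": -0.58, "dy": -0.64, "dz": -0.3, "rz": -0.22}, {"dx": -0.56, "dy": -0.66, "dz": -0.3, "rz": -0.22}, {"dx": -0.54, "dy": -0.68, "dz": -0.3, "rz": -0.22}, {"dx": -0.51, "dy": -0.7, "dz": -0.3, "rz": -0.22}, {"dx": -0.48, "dy": -0.72, "dz": -0.3, "rz": -0.22}, {"dx": -0.46, "dy": -0.74, "dz": -0.3, "rz": -0.22}, {"dx": -0.43, "dy": -0.75, "dz": -0.3, "rz": -0.22}], "claw": 50}}

```text
invalid input
```

{"fn": "jog_arm", "kwargs": {"series": [{"dx": -0.4, "dy": -0.77, "dz": -0.12, "rz": -0.22}, {"dx": -0.37, "dy": -0.78, "dz": -0.12, "rz": -0.22}, {"dx": -0.34, "dy": -0.8, "dz": -0.12, "rz": -0.22}, {"dx": -0.31, "dy": -0.81, "dz": -0.12, "rz": -0.22}, {"dx": -0.28, "dy": -0.82, "dz": -0.12, "rz": -0.22}, {"dx": -0.25, "dy": -0.83, "dz": -0.12, "rz": -0.22}, {"dx": -0.22, "dy": -0.84, "dz": -0.12, "rz": -0.22}, {"dx": -0.18, "dy": -0.85, "dz": -0.12, "rz": -0.22}, {"dx": -0.15, "dy": -0.85, "dz": -0.12, "rz": -0.22}, {"dx": -0.12, "dy": -0.86, "dz": -0.12, "rz": -0.22}]}}

```text
invalid input
```

Run:
```python
from h import *
s=env.sense();print(s["t"],s["ee_pos"],s["joint_positions"].round(1),s["opening"])
T=tool()
np.save("w1T.npy",T)
cv2.imwrite("pics/w1.png",viewer.capture("wrist")[:,:,::-1])
plan([0.5,0.14,0.31],Rdown(0),12)
```

```text
0.15 [ 0.28854653 -0.61005894  0.2180981 ] [-66.9   6.7  82.6   0.   90.8  -2.2] 0.9987381964097735
dp [0.2114 0.7501 0.0918] rv [-2.000e-02  4.000e-02 -6.469e+01]
[{"dx":-1.63,"dy":-1.42,"dz":-0.25,"rz":-0.54},{"dx":-1.49,"dy":-1.57,"dz":-0.25,"rz":-0.54},{"dx":-1.34,"dy":-1.7,"dz":-0.25,"rz":-0.54},{"dx":-1.17,"dy":-1.82,"dz":-0.25,"rz":-0.54},{"dx":-1.0,"dy":-1.92,"dz":-0.25,"rz":-0.54},{"dx":-0.81,"dy":-2.01,"dz":-0.25,"rz":-0.54},{"dx":-0.62,"dy":-2.07,"dz":-0.25,"rz":-0.54},{"dx":-0.42,"dy":-2.12,"dz":-0.25,"rz":-0.54},{"dx":-0.22,"dy":-2.15,"dz":-0.25,"rz":-0.54},{"dx":-0.02,"dy":-2.16,"dz":-0.25,"rz":-0.54},{"dx":0.19,"dy":-2.16,"dz":-0.25,"rz":-0.54},{"dx":0.39,"dy":-2.13,"dz":-0.25,"rz":-0.54}]
```

View pics/w1.png

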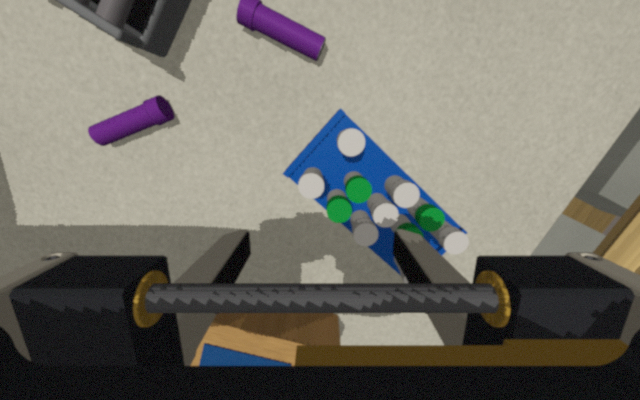

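{"fn": "jog_arm", "kwargs": {"series": [{"dx": -0.65, "dy": -0.57, "dz": -0.3, "rx": 0, "ry": 0, "rz": -0.22}, {"dx": -0.63, "dy": -0.59, "dz": -0.3, "rx": 0, "ry": 0, "rz": -0.22}, {"dx": -0.61, "dy": -0.62, "dz": -0.3, "rx": 0, "ry": 0, "rz": -0.22}, {"dx": -0.58, "dy": -0.64, "dz": -0.3, "rx": 0, "ry": 0, "rz": -0.22}, {"dx": -0.56, "dy": -0.66, "dz": -0.3, "rx": 0, "ry": 0, "rz": -0.22}, {"dx": -0.54, "dy": -0.68, "dz": -0.3, "rx": 0, "ry": 0, "rz": -0.22}, {"dx": -0.51, "dy": -0.7, "dz": -0.3, "rx": 0, "ry": 0, "rz": -0.22}, {"dx": -0.48, "dy": -0.72, "dz": -0.3, "rx": 0, "ry": 0, "rz": -0.22}, {"dx": -0.46, "dy": -0.74, "dz": -0.3, "rx": 0, "ry": 0, "rz": -0.22}, {"dx": -0.43, "dy": -0.75, "dz": -0.3, "rx": 0, "ry": 0, "rz": -0.22}], "claw": 50}}

```text
t: 1.45
ee_pos: [0.3581, -0.3509, 0.3092]
orientation: [[0.743, -0.669, -0.002], [-0.669, -0.743, 0.005], [-0.005, -0.002, -1.0]]
wrist_force: [0.2, -0.3, -0.0]
opening: 0.539
```

```bash
sed -i 's/ if abs(v)>=.005})/})/' h.py
python3 - <<'E'
from h import *
plan([0.5,0.14,0.31],Rdown(0),18)
E
```

```text
dp [0.1419 0.4909 0.0008] rv [ -0.2    0.21 -41.99]
[{"dx":-0.41,"dy":-0.85,"dz":0.0,"rx":-0.0,"ry":0.0,"rz":-0.23},{"dx":-0.38,"dy":-0.87,"dz":0.0,"rx":-0.0,"ry":0.0,"rz":-0.23},{"dx":-0.34,"dy":-0.88,"dz":0.0,"rx":-0.0,"ry":0.0,"rz":-0.23},{"dx":-0.31,"dy":-0.9,"dz":0.0,"rx":-0.0,"ry":0.0,"rz":-0.23},{"dx":-0.27,"dy":-0.91,"dz":0.0,"rx":-0.0,"ry":0.0,"rz":-0.23},{"dx":-0.23,"dy":-0.92,"dz":0.0,"rx":-0.0,"ry":0.0,"rz":-0.23},{"dx":-0.19,"dy":-0.93,"dz":0.0,"rx":-0.0,"ry":0.0,"rz":-0.23},{"dx":-0.16,"dy":-0.93,"dz":0.0,"rx":-0.0,"ry":0.0,"rz":-0.23},{"dx":-0.12,"dy":-0.94,"dz":0.0,"rx":-0.0,"ry":0.0,"rz":-0.23},{"dx":-0.08,"dy":-0.94,"dz":0.0,"rx":-0.0,"ry":0.0,"rz":-0.23},{"dx":-0.04,"dy":-0.95,"dz":-0.0,"rx":-0.0,"ry":0.0,"rz":-0.23},{"dx":-0.0,"dy":-0.95,"dz":-0.0,"rx":-0.0,"ry":0.0,"rz":-0.23},{"dx":0.04,"dy":-0.95,"dz":-0.0,"rx":-0.0,"ry":0.0,"rz":-0.23},{"dx":0.07,"dy":-0.94,"dz":-0.0,"rx":-0.0,"ry":0.0,"rz":-0.23},{"dx":0.11,"dy":-0.94,"dz":-0.0,"rx":-0.0,"ry":0.0,"rz":-0.23},{"dx":0.15,"dy":-0.93,"dz":-0.0,"rx":-0.0,"ry":0.0,"rz":-0.23},{"dx":0.19,"dy":-0.93,"dz":-0.0,"rx":-0.0,"ry":0.0,"rz":-0.23},{"dx":0.23,"dy":-0.92,"dz":-0.0,"rx":-0.0,"ry":0.0,"rz":-0.23}]
```

{"fn": "jog_arm", "kwargs": {"series": [{"dx": -0.41, "dy": -0.85, "dz": 0, "rx": 0, "ry": 0, "rz": -0.23}, {"dx": -0.38, "dy": -0.87, "dz": 0, "rx": 0, "ry": 0, "rz": -0.23}, {"dx": -0.34, "dy": -0.88, "dz": 0, "rx": 0, "ry": 0, "rz": -0.23}, {"dx": -0.31, "dy": -0.9, "dz": 0, "rx": 0, "ry": 0, "rz": -0.23}, {"dx": -0.27, "dy": -0.91, "dz": 0, "rx": 0, "ry": 0, "rz": -0.23}, {"dx": -0.23, "dy": -0.92, "dz": 0, "rx": 0, "ry": 0, "rz": -0.23}, {"dx": -0.19, "dy": -0.93, "dz": 0, "rx": 0, "ry": 0, "rz": -0.23}, {"dx": -0.16, "dy": -0.93, "dz": 0, "rx": 0, "ry": 0, "rz": -0.23}, {"dx": -0.12, "dy": -0.94, "dz": 0, "rx": 0, "ry": 0, "rz": -0.23}, {"dx": -0.08, "dy": -0.94, "dz": 0, "rx": 0, "ry": 0, "rz": -0.23}]}}

```text
t: 2.7
ee_pos: [0.4359, -0.0644, 0.3125]
orientation: [[0.952, -0.307, 0.0], [-0.307, -0.952, 0.003], [-0.001, -0.003, -1.0]]
wrist_force: [1.2, -0.4, 0.8]
opening: 0.539
```

Run:
```python
from h import *
np.save("w1T.npy",tool())
cv2.imwrite("pics/w1b.png",viewer.capture("wrist")[:,:,::-1])
```

{"fn": "jog_arm", "kwargs": {"series": [{"dx": -0.04, "dy": -0.95, "dz": 0, "rx": 0, "ry": 0, "rz": -0.23}, {"dx": 0, "dy": -0.95, "dz": 0, "rx": 0, "ry": 0, "rz": -0.23}, {"dx": 0.04, "dy": -0.95, "dz": 0, "rx": 0, "ry": 0, "rz": -0.23}, {"dx": 0.07, "dy": -0.94, "dz": 0, "rx": 0, "ry": 0, "rz": -0.23}, {"dx": 0.11, "dy": -0.94, "dz": 0, "rx": 0, "ry": 0, "rz": -0.23}, {"dx": 0.15, "dy": -0.93, "dz": 0, "rx": 0, "ry": 0, "rz": -0.23}, {"dx": 0.19, "dy": -0.93, "dz": 0, "rx": 0, "ry": 0, "rz": -0.23}, {"dx": 0.23, "dy": -0.92, "dz": 0, "rx": 0, "ry": 0, "rz": -0.23}, {"dx": 0, "dy": 0, "dz": 0, "rx": 0, "ry": 0, "rz": 0}, {"dx": 0, "dy": 0, "dz": 0, "rx": 0, "ry": 0, "rz": 0}]}}

```text
t: 4.0
ee_pos: [0.4933, 0.168, 0.3144]
orientation: [[1.0, 0.03, 0.001], [0.03, -1.0, 0.004], [0.001, -0.004, -1.0]]
wrist_force: [-0.5, 0.2, 0.1]
opening: 0.535
```

Run:
```python
from h import *
T=tool();print(T.round(4))
np.save("w2T.npy",T)
cv2.imwrite("pics/w2.png",viewer.capture("wrist")[:,:,::-1])
cv2.imwrite("pics/top2.png",viewer.capture("top")[:,:,::-1])
```

```text
[[ 9.995e-01  3.020e-02  7.000e-04  4.933e-01]
 [ 3.020e-02 -9.995e-01  3.600e-03  1.680e-01]
 [ 8.000e-04 -3.600e-03 -1.000e+00  3.144e-01]
 [ 0.000e+00  0.000e+00  0.000e+00  1.000e+00]]
```

View pics/w1b.png

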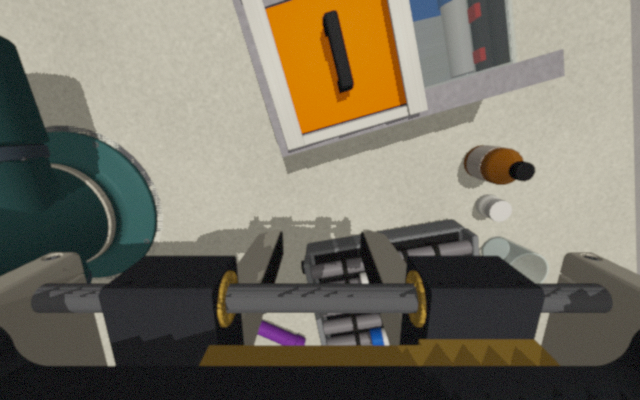

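View pics/w2.png

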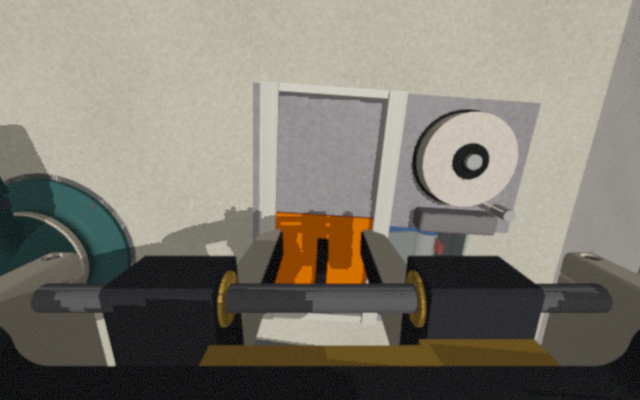

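Run:
```python
from h import *
T=np.load("w1T.npy"); im=cv2.imread("pics/w1b.png")
print("cam",(T@viewer.calibration("wrist")["mount"])[:3,3].round(4))
crop(im,235,0,435,150,4,"pics/w1bc.png")
hsv=cv2.cvtColor(im,cv2.COLOR_BGR2HSV)
m=cv2.inRange(hsv,(5,150,100),(22,255,255)); m[200:]=0
def edge(rows,side):
    p=[]
    for r in rows:
        x=np.where(m[r])[0]; p.append((x.min()-.5 if side=='l' else x.max()+.5,r))
    return np.array(p)
for side,rows in(('l',range(15,120)),('r',range(8,95))):
    p=edge(rows,side); a,b=np.polyfit(p[:,1],p[:,0],1)
    q=np.array([[a*r+b,r] for r in (rows[0],rows[-1])])
    for z in(.164,.168):
        w=onz("wrist",q,z,T); d=w[0]-w[1]; print(side,z,w.round(4).tolist(),"yaw off y deg",np.degrees(np.arctan2(-d[0],d[1])).round(2))
# bottom edge
p=[]
for c in range(310,400):
    r=np.where(m[:,c])[0]; p.append((c,r.max()+.5))
p=np.array(p);a,b=np.polyfit(p[:,0],p[:,1],1);q=np.array([[c,a*c+b] for c in(310,400)])
for z in(.15,.168):
    w=onz("wrist",q,z,T);d=w[1]-w[0];print('bot',z,w.round(4).tolist(),np.degrees(np.arctan2(d[1],d[0])).round(2))
k=cv2.inRange(hsv,(0,0,0),(180,255,70)); k[130:]=0;k[:,:310]=0;k[:,370:]=0
c=max(cv2.findContours(k,0,1)[0],key=cv2.contourArea);r=cv2.minAreaRect(c);print(r)
print(onz("wrist",cv2.boxPoints(r),.184,T).round(4), onz("wrist",[r[0]],.184,T))
```

```text
cam [0.4587 0.0054 0.4793]
l 0.164 [[0.4391, 0.1224, 0.164], [0.4354, 0.019, 0.164]] yaw off y deg -2.05
l 0.168 [[0.4393, 0.1209, 0.168], [0.4357, 0.0188, 0.168]] yaw off y deg -2.05
r 0.164 [[0.5552, 0.0912, 0.164], [0.5522, 0.0082, 0.164]] yaw off y deg -2.08
r 0.168 [[0.554, 0.0901, 0.168], [0.551, 0.0082, 0.168]] yaw off y deg -2.08
bot 0.15 [[0.4435, 0.0025, 0.15], [0.5491, -0.0014, 0.15]] -2.13
bot 0.168 [[0.4444, 0.0027, 0.168], [0.5441, -0.001, 0.168]] -2.13
((337.0606384277344, 51.632789611816406), (79.93473052978516, 15.402894973754883), 76.75948333740234)
[[0.4879 0.1    0.184 ]
 [0.502  0.0984 0.184 ]
 [0.4995 0.0282 0.184 ]
 [0.4843 0.0297 0.184 ]] [[0.4935009  0.06527187 0.184     ]]
```

View pics/w1bc.png

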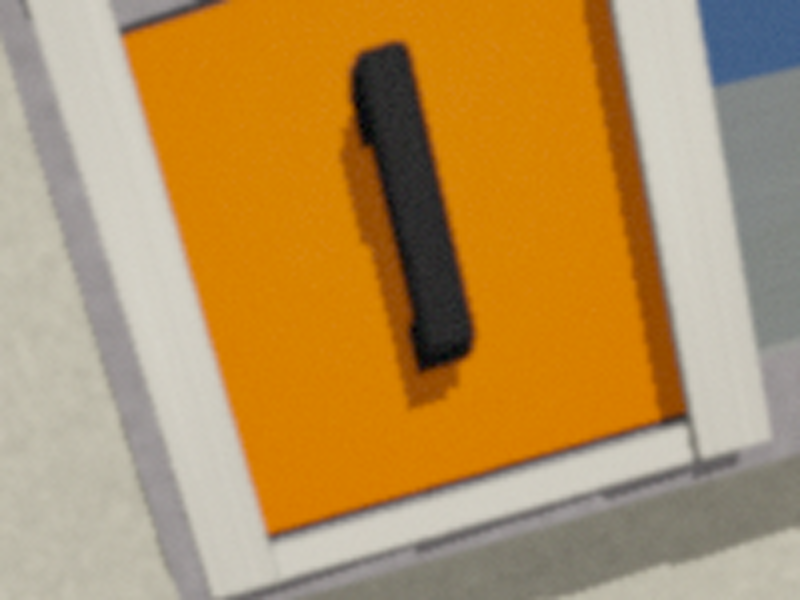

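Run:
```python
from h import *
plan([0.4945,0.0658,0.21],Rdown(-2.05),8)
```

```text
dp [ 0.0011 -0.1019 -0.1045] rv [-0.22 -0.06  3.74]
[{"dx":-0.01,"dy":0.43,"dz":0.43,"rx":-0.0,"ry":-0.0,"rz":0.05},{"dx":-0.0,"dy":0.43,"dz":0.43,"rx":-0.0,"ry":-0.0,"rz":0.05},{"dx":-0.0,"dy":0.43,"dz":0.43,"rx":-0.0,"ry":-0.0,"rz":0.05},{"dx":0.0,"dy":0.43,"dz":0.43,"rx":-0.0,"ry":-0.0,"rz":0.05},{"dx":0.01,"dy":0.43,"dz":0.43,"rx":-0.0,"ry":-0.0,"rz":0.05},{"dx":0.01,"dy":0.42,"dz":0.43,"rx":-0.0,"ry":-0.0,"rz":0.05},{"dx":0.01,"dy":0.42,"dz":0.43,"rx":-0.0,"ry":-0.0,"rz":0.05},{"dx":0.02,"dy":0.42,"dz":0.44,"rx":-0.0,"ry":-0.0,"rz":0.05}]
```

{"fn": "jog_arm", "kwargs": {"series": [{"dx": -0.01, "dy": 0.43, "dz": 0.43, "rx": -0.01, "ry": 0, "rz": 0.05}, {"dx": 0, "dy": 0.43, "dz": 0.43, "rx": -0.01, "ry": 0, "rz": 0.05}, {"dx": 0, "dy": 0.43, "dz": 0.43, "rx": 0, "ry": 0, "rz": 0.05}, {"dx": 0, "dy": 0.43, "dz": 0.43, "rx": 0, "ry": 0, "rz": 0.05}, {"dx": 0.01, "dy": 0.43, "dz": 0.43, "rx": 0, "ry": 0, "rz": 0.05}, {"dx": 0.01, "dy": 0.42, "dz": 0.43, "rx": 0, "ry": 0, "rz": 0.05}, {"dx": 0.01, "dy": 0.42, "dz": 0.43, "rx": 0, "ry": 0, "rz": 0.05}, {"dx": 0.02, "dy": 0.42, "dz": 0.43, "rx": 0, "ry": 0, "rz": 0.05}, {"dx": 0, "dy": 0, "dz": 0, "rx": 0, "ry": 0, "rz": 0}, {"dx": 0, "dy": 0, "dz": 0, "rx": 0, "ry": 0, "rz": 0}]}}

```text
t: 5.35
ee_pos: [0.4936, 0.0559, 0.203]
orientation: [[0.999, -0.049, 0.0], [-0.049, -0.999, -0.0], [0.0, 0.0, -1.0]]
wrist_force: [0.0, -0.2, 0.7]
opening: 0.536
```

Run:
```python
from h import *
T=tool();print(T.round(4))
np.save("w3T.npy",T)
im=viewer.capture("wrist")[:,:,::-1].copy()
cv2.imwrite("pics/w3.png",im)
plan([0.4942,0.0658,0.159],Rdown(-2.05),6)
```

```text
[[ 9.988e-01 -4.910e-02  1.000e-04  4.936e-01]
 [-4.910e-02 -9.988e-01 -2.000e-04  5.590e-02]
 [ 1.000e-04  1.000e-04 -1.000e+00  2.030e-01]
 [ 0.000e+00  0.000e+00  0.000e+00  1.000e+00]]
dp [ 0.0006  0.0099 -0.044 ] rv [ 0.02 -0.01 -0.75]
[{"dx":0.0,"dy":-0.06,"dz":0.24,"rx":0.0,"ry":-0.0,"rz":-0.01},{"dx":0.0,"dy":-0.06,"dz":0.24,"rx":0.0,"ry":-0.0,"rz":-0.01},{"dx":0.0,"dy":-0.06,"dz":0.24,"rx":0.0,"ry":-0.0,"rz":-0.01},{"dx":0.0,"dy":-0.06,"dz":0.24,"rx":0.0,"ry":-0.0,"rz":-0.01},{"dx":0.0,"dy":-0.06,"dz":0.24,"rx":0.0,"ry":-0.0,"rz":-0.01},{"dx":0.0,"dy":-0.06,"dz":0.24,"rx":0.0,"ry":-0.0,"rz":-0.01}]
```

View pics/w3.png

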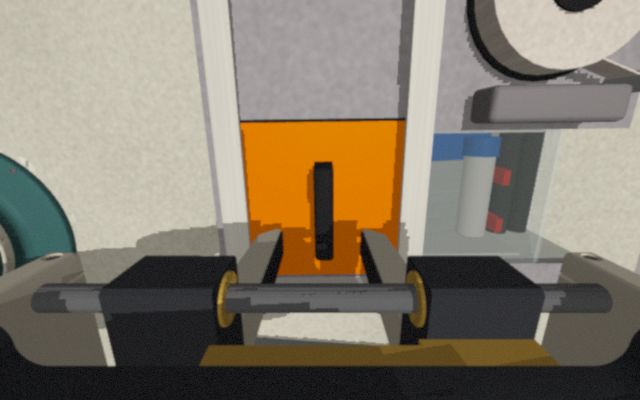

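Run:
```python
from h import *
T=np.load("w3T.npy"); im=cv2.imread("pics/w3.png")
k=cv2.inRange(cv2.cvtColor(im,cv2.COLOR_BGR2HSV),(0,0,0),(180,255,70)); k[280:]=0;k[:150]=0;k[:,:300]=0;k[:,345:]=0
c=max(cv2.findContours(k,0,1)[0],key=cv2.contourArea);x,y,w,h=cv2.boundingRect(c);print(x,y,w,h)
for r in (170,190,210,230,245):
    cc=np.where(k[r])[0]; print(r,onz("wrist",[[cc.min()-.5,r],[cc.max()+.5,r]],.184,T)[:,:2].round(4).tolist())
print("ends",onz("wrist",[[323,y-.5],[323,y+h-.5]],.184,T).round(4))
# hatch far edge (seat edge) row ~120
m=cv2.inRange(cv2.cvtColor(im,cv2.COLOR_BGR2HSV),(5,150,100),(22,255,255)); m[:100]=0
r=[np.where(m[:,c])[0].min()-.5 for c in (270,300,370)]; print(onz("wrist",list(zip((270,300,370),r)),.15,T).round(4))
for rr in (135,160,200): 
    cc=np.where(m[rr])[0]; print(onz("wrist",[[cc.min()-.5,rr],[cc.max()+.5,rr]],.168,T).round(4).tolist())
```

```text
314 163 19 97
170 [[0.4906, 0.0998], [0.5027, 0.0992]]
190 [[0.4898, 0.086], [0.5021, 0.0854]]
210 [[0.4896, 0.0716], [0.5016, 0.071]]
230 [[0.4888, 0.0566], [0.5017, 0.0559]]
245 [[0.4889, 0.0449], [0.5012, 0.0442]]
ends [[0.4972 0.1046 0.184 ]
 [0.4938 0.033  0.184 ]]
[[0.4583 0.1332 0.15  ]
 [0.4812 0.1328 0.15  ]
 [0.5344 0.1309 0.15  ]]
[[0.4397, 0.1247, 0.168], [0.5558, 0.119, 0.168]]
[[0.4396, 0.107, 0.168], [0.5549, 0.1014, 0.168]]
[[0.4381, 0.077, 0.168], [0.5535, 0.0713, 0.168]]
```

{"fn": "jog_arm", "kwargs": {"series": [{"dx": 0.02, "dy": -0.07, "dz": 0.28, "rx": 0, "ry": 0, "rz": -0.02}, {"dx": 0.02, "dy": -0.07, "dz": 0.28, "rx": 0, "ry": 0, "rz": -0.02}, {"dx": 0.01, "dy": -0.07, "dz": 0.28, "rx": 0, "ry": 0, "rz": -0.02}, {"dx": 0.01, "dy": -0.06, "dz": 0.24, "rx": 0, "ry": 0, "rz": -0.01}, {"dx": 0, "dy": -0.05, "dz": 0.16, "rx": 0, "ry": 0, "rz": 0}, {"dx": 0, "dy": -0.03, "dz": 0.1, "rx": 0, "ry": 0, "rz": 0}, {"dx": 0, "dy": -0.02, "dz": 0.05, "rx": 0, "ry": 0, "rz": 0}, {"dx": 0, "dy": 0, "dz": 0, "rx": 0, "ry": 0, "rz": 0}, {"dx": 0, "dy": 0, "dz": 0, "rx": 0, "ry": 0, "rz": 0}, {"dx": 0, "dy": 0, "dz": 0, "rx": 0, "ry": 0, "rz": 0}]}}

```text
t: 6.65
ee_pos: [0.4963, 0.0686, 0.1592]
orientation: [[0.999, -0.034, 0.001], [-0.034, -0.999, -0.0], [0.001, -0.0, -1.0]]
wrist_force: [-0.2, -0.0, 0.3]
opening: 0.532
```

{"fn": "jog_arm", "kwargs": {"series": [{"dx": 0, "dy": 0, "dz": 0, "rx": 0, "ry": 0, "rz": 0}, {"dx": 0, "dy": 0, "dz": 0, "rx": 0, "ry": 0, "rz": 0}, {"dx": 0, "dy": 0, "dz": 0, "rx": 0, "ry": 0, "rz": 0}, {"dx": 0, "dy": 0, "dz": 0, "rx": 0, "ry": 0, "rz": 0}, {"dx": 0, "dy": 0, "dz": 0, "rx": 0, "ry": 0, "rz": 0}, {"dx": 0, "dy": 0, "dz": 0, "rx": 0, "ry": 0, "rz": 0}, {"dx": 0, "dy": 0, "dz": -0.05, "rx": 0, "ry": 0, "rz": 0}, {"dx": 0, "dy": 0, "dz": -0.1, "rx": 0, "ry": 0, "rz": 0}, {"dx": 0, "dy": 0, "dz": -0.1, "rx": 0, "ry": 0, "rz": 0}, {"dx": 0, "dy": 0, "dz": -0.05, "rx": 0, "ry": 0, "rz": 0}], "claw": 2}}

```text
t: 7.9
ee_pos: [0.496, 0.0686, 0.1683]
orientation: [[0.999, -0.034, 0.0], [-0.034, -0.999, -0.0], [0.0, 0.0, -1.0]]
wrist_force: [0.3, -0.7, -2.3]
opening: 0.147
```

{"fn": "jog_arm", "kwargs": {"series": [{"dx": 0, "dy": -0.3, "dz": 0, "rx": 0, "ry": 0, "rz": 0}, {"dx": 0, "dy": -0.5, "dz": 0, "rx": 0, "ry": 0, "rz": 0}, {"dx": 0, "dy": -0.6, "dz": 0, "rx": 0, "ry": 0, "rz": 0}, {"dx": 0, "dy": -0.6, "dz": 0, "rx": 0, "ry": 0, "rz": 0}, {"dx": 0, "dy": -0.6, "dz": 0, "rx": 0, "ry": 0, "rz": 0}, {"dx": 0, "dy": -0.6, "dz": 0, "rx": 0, "ry": 0, "rz": 0}, {"dx": 0, "dy": -0.5, "dz": 0, "rx": 0, "ry": 0, "rz": 0}, {"dx": 0, "dy": -0.35, "dz": 0, "rx": 0, "ry": 0, "rz": 0}, {"dx": 0, "dy": -0.2, "dz": 0, "rx": 0, "ry": 0, "rz": 0}, {"dx": 0, "dy": -0.1, "dz": 0, "rx": 0, "ry": 0, "rz": 0}]}}

```text
t: 9.15
ee_pos: [0.5005, 0.2093, 0.168]
orientation: [[0.999, -0.033, -0.0], [-0.033, -0.999, -0.0], [-0.0, 0.0, -1.0]]
wrist_force: [-0.0, 1.0, -2.0]
opening: 0.149
```

{"fn": "jog_arm", "kwargs": {"series": [{"dx": 0, "dy": 0.05, "dz": 0, "rx": 0, "ry": 0, "rz": 0}, {"dx": 0, "dy": 0.06, "dz": 0, "rx": 0, "ry": 0, "rz": 0}, {"dx": 0, "dy": 0.05, "dz": 0, "rx": 0, "ry": 0, "rz": 0}, {"dx": 0, "dy": 0, "dz": 0.02, "rx": 0, "ry": 0, "rz": 0}, {"dx": 0, "dy": 0, "dz": 0.03, "rx": 0, "ry": 0, "rz": 0}, {"dx": 0, "dy": 0, "dz": 0.03, "rx": 0, "ry": 0, "rz": 0}, {"dx": 0, "dy": 0, "dz": 0.02, "rx": 0, "ry": 0, "rz": 0}, {"dx": 0, "dy": 0, "dz": 0.01, "rx": 0, "ry": 0, "rz": 0}, {"dx": 0, "dy": 0, "dz": 0, "rx": 0, "ry": 0, "rz": 0}, {"dx": 0, "dy": 0, "dz": 0, "rx": 0, "ry": 0, "rz": 0}]}}

```text
t: 10.4
ee_pos: [0.5006, 0.2031, 0.1653]
orientation: [[0.999, -0.034, 0.001], [-0.034, -0.999, -0.0], [0.001, 0.0, -1.0]]
wrist_force: [-0.8, -1.1, 0.2]
opening: 0.144
```

{"fn": "jog_arm", "kwargs": {"series": [{"dx": 0, "dy": 0, "dz": 0, "rx": 0, "ry": 0, "rz": 0}, {"dx": 0, "dy": 0, "dz": 0, "rx": 0, "ry": 0, "rz": 0}, {"dx": 0, "dy": 0, "dz": 0, "rx": 0, "ry": 0, "rz": 0}, {"dx": 0, "dy": 0, "dz": 0, "rx": 0, "ry": 0, "rz": 0}, {"dx": 0, "dy": 0, "dz": -0.3, "rx": 0, "ry": 0, "rz": 0}, {"dx": 0, "dy": 0, "dz": -0.6, "rx": 0, "ry": 0, "rz": 0}, {"dx": 0, "dy": 0, "dz": -0.8, "rx": 0, "ry": 0, "rz": 0}, {"dx": 0, "dy": 0.4, "dz": -0.8, "rx": 0, "ry": 0, "rz": 0}, {"dx": 0, "dy": 0.8, "dz": -0.8, "rx": 0, "ry": 0, "rz": 0}, {"dx": 0, "dy": 0.9, "dz": -0.8, "rx": 0, "ry": 0, "rz": 0}], "claw": 50}}

```text
t: 11.65
ee_pos: [0.4979, 0.1399, 0.2971]
orientation: [[0.999, -0.032, 0.003], [-0.032, -0.999, 0.0], [0.003, -0.001, -1.0]]
wrist_force: [0.4, 1.0, -0.7]
opening: 0.54
```

Run:
```python
from h import *
np.save("w4T.npy",tool());print(tool().round(3))
cv2.imwrite("pics/w4.png",viewer.capture("wrist")[:,:,::-1])
cv2.imwrite("pics/top4.png",viewer.capture("top")[:,:,::-1])
```

```text
[[ 0.999 -0.032  0.003  0.498]
 [-0.032 -0.999  0.     0.14 ]
 [ 0.003 -0.001 -1.     0.297]
 [ 0.     0.     0.     1.   ]]
```

View pics/w4.png

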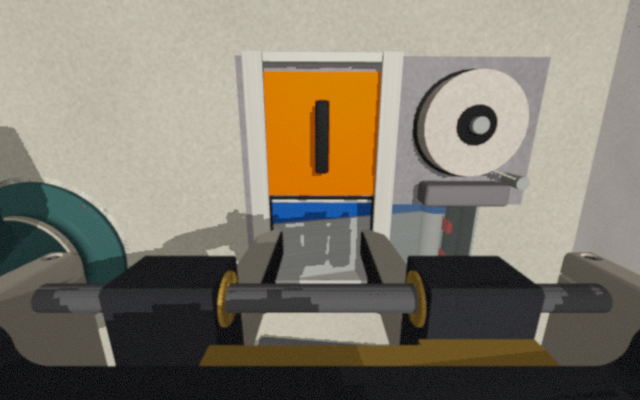

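View pics/top4.png

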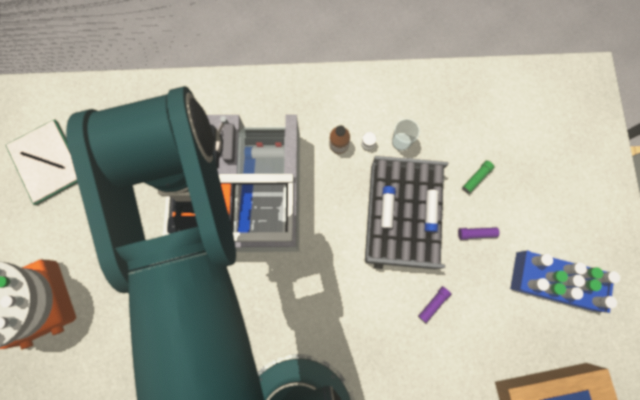

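Run:
```python
from h import *
plan([0.425,-0.26,0.30],Rdown(-92),16)
```

```text
dp [-0.0737 -0.399   0.0007] rv [-0.36 -0.24 90.03]
[{"dx":-0.12,"dy":0.84,"dz":-0.0,"rx":-0.0,"ry":-0.0,"rz":0.56},{"dx":-0.04,"dy":0.84,"dz":-0.0,"rx":-0.0,"ry":-0.0,"rz":0.56},{"dx":0.04,"dy":0.84,"dz":-0.0,"rx":-0.0,"ry":-0.0,"rz":0.56},{"dx":0.12,"dy":0.84,"dz":-0.0,"rx":-0.0,"ry":-0.0,"rz":0.56},{"dx":0.2,"dy":0.82,"dz":-0.0,"rx":-0.0,"ry":-0.0,"rz":0.56},{"dx":0.28,"dy":0.8,"dz":-0.0,"rx":-0.0,"ry":-0.0,"rz":0.56},{"dx":0.36,"dy":0.76,"dz":-0.0,"rx":-0.0,"ry":-0.0,"rz":0.56},{"dx":0.43,"dy":0.73,"dz":-0.0,"rx":-0.0,"ry":-0.0,"rz":0.56},{"dx":0.5,"dy":0.68,"dz":-0.0,"rx":-0.0,"ry":-0.0,"rz":0.56},{"dx":0.57,"dy":0.63,"dz":-0.0,"rx":-0.0,"ry":-0.0,"rz":0.56},{"dx":0.63,"dy":0.57,"dz":-0.0,"rx":-0.0,"ry":-0.0,"rz":0.56},{"dx":0.68,"dy":0.5,"dz":-0.0,"rx":-0.0,"ry":-0.0,"rz":0.56},{"dx":0.72,"dy":0.43,"dz":-0.0,"rx":-0.0,"ry":-0.0,"rz":0.56},{"dx":0.76,"dy":0.36,"dz":-0.0,"rx":-0.0,"ry":-0.0,"rz":0.56},{"dx":0.8,"dy":0.29,"dz":-0.0,"rx":-0.0,"ry":-0.0,"rz":0.56},{"dx":0.82,"dy":0.21,"dz":-0.0,"rx":-0.0,"ry":-0.0,"rz":0.56}]
```

{"fn": "jog_arm", "kwargs": {"series": [{"dx": -0.12, "dy": 0.84, "dz": 0, "rx": 0, "ry": 0, "rz": 0.56}, {"dx": -0.04, "dy": 0.84, "dz": 0, "rx": 0, "ry": 0, "rz": 0.56}, {"dx": 0.04, "dy": 0.84, "dz": 0, "rx": 0, "ry": 0, "rz": 0.56}, {"dx": 0.12, "dy": 0.84, "dz": 0, "rx": 0, "ry": 0, "rz": 0.56}, {"dx": 0.2, "dy": 0.82, "dz": 0, "rx": 0, "ry": 0, "rz": 0.56}, {"dx": 0.28, "dy": 0.8, "dz": 0, "rx": 0, "ry": 0, "rz": 0.56}, {"dx": 0.36, "dy": 0.76, "dz": 0, "rx": 0, "ry": 0, "rz": 0.56}, {"dx": 0.43, "dy": 0.73, "dz": 0, "rx": 0, "ry": 0, "rz": 0.56}, {"dx": 0.5, "dy": 0.68, "dz": 0, "rx": 0, "ry": 0, "rz": 0.56}, {"dx": 0.57, "dy": 0.63, "dz": 0, "rx": 0, "ry": 0, "rz": 0.56}]}}

```text
t: 13.0
ee_pos: [0.4485, -0.1111, 0.2995]
orientation: [[0.506, -0.862, 0.008], [-0.862, -0.506, 0.003], [0.001, -0.008, -1.0]]
wrist_force: [0.5, -0.5, -0.1]
opening: 0.538
```

Run:
```python
from h import *
plan([0.425,-0.255,0.28],Rdown(-92),6)
```

```text
dp [-0.0235 -0.1439 -0.0195] rv [-0.48  0.08 32.43]
[{"dx":0.62,"dy":0.52,"dz":0.1,"rx":-0.01,"ry":0.0,"rz":0.54},{"dx":0.67,"dy":0.46,"dz":0.11,"rx":-0.01,"ry":0.0,"rz":0.54},{"dx":0.71,"dy":0.39,"dz":0.11,"rx":-0.01,"ry":0.0,"rz":0.54},{"dx":0.74,"dy":0.32,"dz":0.11,"rx":-0.01,"ry":0.0,"rz":0.54},{"dx":0.77,"dy":0.25,"dz":0.11,"rx":-0.01,"ry":0.0,"rz":0.54},{"dx":0.79,"dy":0.18,"dz":0.11,"rx":-0.01,"ry":0.0,"rz":0.54}]
```

{"fn": "jog_arm", "kwargs": {"series": [{"dx": 0.62, "dy": 0.52, "dz": 0.1, "rx": -0.01, "ry": 0, "rz": 0.54}, {"dx": 0.67, "dy": 0.46, "dz": 0.11, "rx": -0.01, "ry": 0, "rz": 0.54}, {"dx": 0.71, "dy": 0.39, "dz": 0.11, "rx": -0.01, "ry": 0, "rz": 0.54}, {"dx": 0.7, "dy": 0.32, "dz": 0.11, "rx": -0.01, "ry": 0, "rz": 0.5}, {"dx": 0.5, "dy": 0.2, "dz": 0.11, "rx": -0.01, "ry": 0, "rz": 0.4}, {"dx": 0.35, "dy": 0.1, "dz": 0.08, "rx": -0.01, "ry": 0, "rz": 0.3}, {"dx": 0.15, "dy": 0.05, "dz": 0.05, "rx": 0, "ry": 0, "rz": 0.15}, {"dx": 0.05, "dy": 0, "dz": 0, "rx": 0, "ry": 0, "rz": 0}, {"dx": 0, "dy": 0, "dz": 0, "rx": 0, "ry": 0, "rz": 0}, {"dx": 0, "dy": 0, "dz": 0, "rx": 0, "ry": 0, "rz": 0}]}}

```text
t: 14.25
ee_pos: [0.4256, -0.2394, 0.279]
orientation: [[-0.004, -1.0, -0.002], [-1.0, 0.004, 0.002], [-0.002, 0.002, -1.0]]
wrist_force: [-0.3, 0.2, 0.1]
opening: 0.539
```

Run:
```python
from h import *
np.save("w5T.npy",tool());print(tool().round(3))
cv2.imwrite("pics/w5.png",viewer.capture("wrist")[:,:,::-1])
```

```text
[[-0.004 -1.    -0.002  0.426]
 [-1.     0.004  0.002 -0.239]
 [-0.002  0.002 -1.     0.279]
 [ 0.     0.     0.     1.   ]]
```

View pics/w5.png

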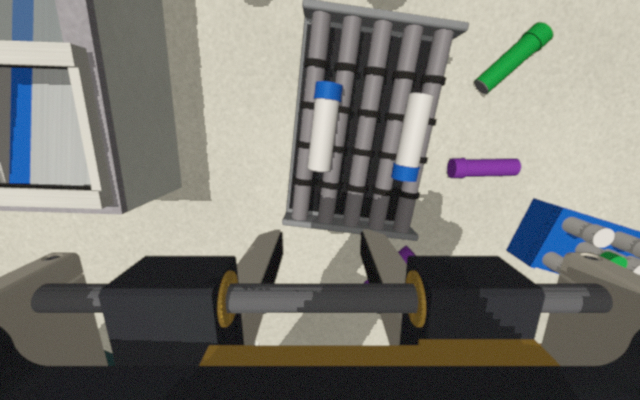

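```bash
cat > tubes.py <<'E'
from h import *
def tubes(fn,T,box,cam="wrist",z=.1):
    x0,y0,x1,y1=box
    im=cv2.imread(fn);hsv=cv2.cvtColor(im,cv2.COLOR_BGR2HSV)
    w=cv2.inRange(hsv,(0,0,165),(180,50,255));b=cv2.inRange(hsv,(100,130,60),(130,255,255))
    M=np.zeros_like(w);M[y0:y1,x0:x1]=255;w&=M;b&=M
    out=[]
    for c in cv2.findContours(b,0,1)[0]:
        if cv2.contourArea(c)<80:continue
        mm=cv2.moments(c);bc=np.array([mm['m10'],mm['m01']])/mm['m00']
        for d in cv2.findContours(w,0,1)[0]:
            if cv2.contourArea(d)<300:continue
            m2=cv2.moments(d);wc=np.array([m2['m10'],m2['m01']])/m2['m00']
            if np.linalg.norm(wc-bc)<80:
                # axis: fit line through white contour via row midpoints
                vx,vy,px,py=cv2.fitLine(np.argwhere(cv2.drawContours(np.zeros_like(w),[d],-1,255,-1)>0)[:,::-1].astype(np.float32),cv2.DIST_L2,0,.01,.01).ravel()
                u=np.array([vx,vy]);u*=np.sign((bc-wc)@u);o=np.array([px,py])
                pts=np.vstack([c.reshape(-1,2),d.reshape(-1,2)]);s=(pts-o)@u
                e=np.array([o+u*s.min(),o+u*s.max()])
                W=onz(cam,e,z,T);v=W[1]-W[0];Wb=onz(cam,[wc],z,T)[0]
                print("px foot/cap",e.round(1).tolist(),"world",W[:,:2].round(4).tolist(),"mid",W.mean(0)[:2].round(4),"white ctr",Wb[:2].round(4),"len",np.linalg.norm(v).round(4),"yaw",np.degrees(np.arctan2(v[1],v[0])).round(2))
E
python3 - <<'E'
from tubes import *
im=cv2.imread("pics/w5.png");crop(im,270,0,480,240,2.5,"pics/w5c.png")
T=np.load("w5T.npy");tubes("pics/w5.png",T,(290,60,450,200))
E
```

```text
px foot/cap [[422.3, 92.5], [402.6, 181.6]] world [[0.5339, -0.3578], [0.4281, -0.3428]] mid [ 0.481  -0.3503] white ctr [ 0.4927 -0.352 ] len 0.1069 yaw 171.92
px foot/cap [[448.2, 62.9], [433.0, 198.0]] world [[0.5653, -0.3843], [0.4063, -0.3836]] mid [ 0.4858 -0.3839] white ctr [ 0.4697 -0.3838] len 0.159 yaw 179.76
px foot/cap [[317.2, 170.6], [328.5, 80.3]] world [[0.4426, -0.2343], [0.5477, -0.2484]] mid [ 0.4951 -0.2414] white ctr [ 0.4871 -0.2403] len 0.106 yaw -7.6
px foot/cap [[289.8, 162.0], [294.6, 59.8]] world [[0.4536, -0.2003], [0.5694, -0.2099]] mid [ 0.5115 -0.2051] white ctr [ 0.5347 -0.207 ] len 0.1162 yaw -4.72
```

View pics/w5c.png

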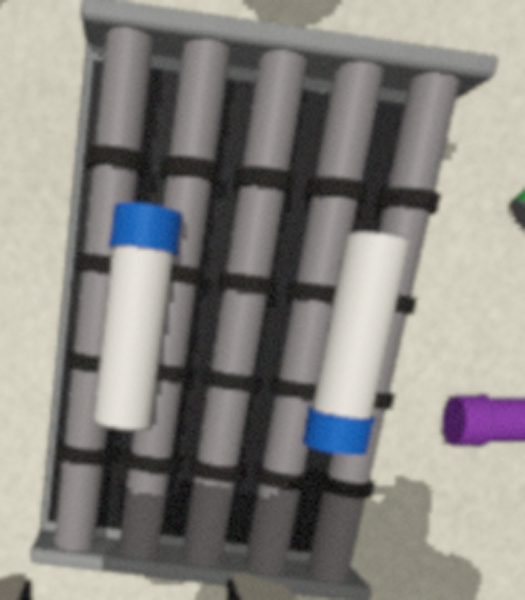

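Run:
```python
from h import *
plan([0.4951,-0.2414,0.125],Rdown(-97.5),7)
```

```text
dp [ 0.0695 -0.002  -0.154 ] rv [0.1  0.11 7.24]
[{"dx":0.01,"dy":-0.33,"dz":0.73,"rx":0.0,"ry":0.0,"rz":0.1},{"dx":0.0,"dy":-0.33,"dz":0.73,"rx":0.0,"ry":0.0,"rz":0.1},{"dx":-0.0,"dy":-0.33,"dz":0.73,"rx":0.0,"ry":0.0,"rz":0.1},{"dx":-0.01,"dy":-0.33,"dz":0.73,"rx":0.0,"ry":0.0,"rz":0.1},{"dx":-0.02,"dy":-0.33,"dz":0.73,"rx":0.0,"ry":0.0,"rz":0.1},{"dx":-0.02,"dy":-0.33,"dz":0.73,"rx":0.0,"ry":0.0,"rz":0.1},{"dx":-0.03,"dy":-0.33,"dz":0.73,"rx":0.0,"ry":0.0,"rz":0.1}]
```

{"fn": "jog_arm", "kwargs": {"series": [{"dx": 0.01, "dy": -0.33, "dz": 0.73, "rx": 0, "ry": 0, "rz": 0.1}, {"dx": 0, "dy": -0.33, "dz": 0.73, "rx": 0, "ry": 0, "rz": 0.1}, {"dx": 0, "dy": -0.33, "dz": 0.73, "rx": 0, "ry": 0, "rz": 0.1}, {"dx": -0.01, "dy": -0.33, "dz": 0.73, "rx": 0, "ry": 0, "rz": 0.1}, {"dx": -0.02, "dy": -0.33, "dz": 0.73, "rx": 0, "ry": 0, "rz": 0.1}, {"dx": -0.02, "dy": -0.3, "dz": 0.65, "rx": 0, "ry": 0, "rz": 0.1}, {"dx": -0.01, "dy": -0.18, "dz": 0.4, "rx": 0, "ry": 0, "rz": 0.06}, {"dx": -0.01, "dy": -0.08, "dz": 0.2, "rx": 0, "ry": 0, "rz": 0.03}, {"dx": 0, "dy": -0.02, "dz": 0.05, "rx": 0, "ry": 0, "rz": 0}, {"dx": 0, "dy": 0, "dz": 0, "rx": 0, "ry": 0, "rz": 0}], "claw": 42}}

```text
t: 15.55
ee_pos: [0.4957, -0.2404, 0.128]
orientation: [[-0.126, -0.992, 0.002], [-0.992, 0.126, -0.0], [-0.0, -0.002, -1.0]]
wrist_force: [0.4, -0.4, 0.8]
opening: 0.454
```

Run:
```python
from h import *
np.save("w6T.npy",tool())
cv2.imwrite("pics/w6.png",viewer.capture("wrist")[:,:,::-1])
plan([0.4951,-0.2414,0.093],Rdown(-97.5),1)
```

```text
dp [-0.0007 -0.001  -0.0352] rv [-0.13  0.    0.28]
[{"dx":0.03,"dy":0.02,"dz":1.17,"rx":-0.01,"ry":0.0,"rz":0.03}]
```

View pics/w6.png

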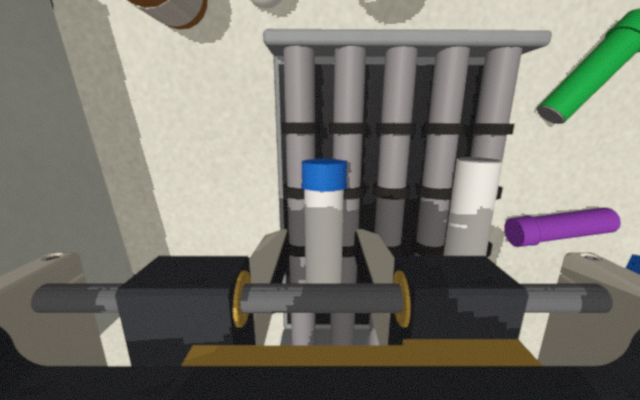

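Run:
```python
from h import *
T=np.load("w6T.npy")
# cap/body seam on top surface row ~189 (z .114..) ; cap far top edge row 160 z~.116
for p,z in(((324,161),.116),((324,189),.116)): 
    w=onz("wrist",[p],z,T)[0]; print((np.linalg.inv(T)@np.r_[w,1])[:3].round(4))
```

```text
[ 0.0021 -0.0513  0.0122]
[ 0.0022 -0.0328  0.0121]
```

{"fn": "jog_arm", "kwargs": {"series": [{"dx": 0.01, "dy": 0.01, "dz": 0.2, "rx": -0.01, "ry": 0, "rz": 0.01}, {"dx": 0.01, "dy": 0.01, "dz": 0.25, "rx": 0, "ry": 0, "rz": 0.01}, {"dx": 0.01, "dy": 0, "dz": 0.25, "rx": 0, "ry": 0, "rz": 0.01}, {"dx": 0, "dy": 0, "dz": 0.2, "rx": 0, "ry": 0, "rz": 0}, {"dx": 0, "dy": 0, "dz": 0.12, "rx": 0, "ry": 0, "rz": 0}, {"dx": 0, "dy": 0, "dz": 0.06, "rx": 0, "ry": 0, "rz": 0}, {"dx": 0, "dy": 0, "dz": 0.03, "rx": 0, "ry": 0, "rz": 0}, {"dx": 0, "dy": 0, "dz": 0, "rx": 0, "ry": 0, "rz": 0}, {"dx": 0, "dy": 0, "dz": 0, "rx": 0, "ry": 0, "rz": 0}, {"dx": 0, "dy": 0, "dz": 0, "rx": 0, "ry": 0, "rz": 0}]}}

```text
t: 16.85
ee_pos: [0.4951, -0.2416, 0.0935]
orientation: [[-0.131, -0.991, 0.002], [-0.991, 0.131, -0.001], [0.0, -0.002, -1.0]]
wrist_force: [-0.5, -0.5, -0.4]
opening: 0.45
```

{"fn": "jog_arm", "kwargs": {"series": [{"dx": 0, "dy": 0, "dz": 0, "rx": 0, "ry": 0, "rz": 0}, {"dx": 0, "dy": 0, "dz": 0, "rx": 0, "ry": 0, "rz": 0}, {"dx": 0, "dy": 0, "dz": 0, "rx": 0, "ry": 0, "rz": 0}, {"dx": 0, "dy": 0, "dz": 0, "rx": 0, "ry": 0, "rz": 0}, {"dx": 0, "dy": 0, "dz": 0, "rx": 0, "ry": 0, "rz": 0}, {"dx": 0, "dy": 0, "dz": -0.1, "rx": 0, "ry": 0, "rz": 0}, {"dx": 0, "dy": 0, "dz": -0.3, "rx": 0, "ry": 0, "rz": 0}, {"dx": 0, "dy": 0, "dz": -0.5, "rx": 0, "ry": 0, "rz": 0}, {"dx": 0, "dy": 0, "dz": -0.7, "rx": 0, "ry": 0, "rz": 0}, {"dx": 0, "dy": 0, "dz": -0.8, "rx": 0, "ry": 0, "rz": 0}], "claw": 15}}

```text
t: 18.1
ee_pos: [0.4946, -0.2413, 0.1691]
orientation: [[-0.131, -0.991, 0.0], [-0.991, 0.131, -0.0], [0.0, -0.0, -1.0]]
wrist_force: [0.5, -0.3, -0.7]
opening: 0.293
```

Run:
```python
from h import *
np.save("w7T.npy",tool())
cv2.imwrite("pics/w7.png",viewer.capture("wrist")[:,:,::-1])
L=np.array([.4955,.0675,0]);
plan([0.4955,0.0675,0.235],Rdown(-2.05),16)
```

```text
dp [-0.      0.3093  0.0621] rv [ -0.11  -0.28 -95.5 ]
[{"dx":-0.64,"dy":0.08,"dz":-0.13,"rx":-0.0,"ry":-0.0,"rz":-0.6},{"dx":-0.64,"dy":0.02,"dz":-0.13,"rx":-0.0,"ry":-0.0,"rz":-0.6},{"dx":-0.64,"dy":-0.05,"dz":-0.13,"rx":-0.0,"ry":-0.0,"rz":-0.6},{"dx":-0.63,"dy":-0.12,"dz":-0.13,"rx":-0.0,"ry":-0.0,"rz":-0.6},{"dx":-0.62,"dy":-0.18,"dz":-0.13,"rx":-0.0,"ry":-0.0,"rz":-0.6},{"dx":-0.6,"dy":-0.24,"dz":-0.13,"rx":-0.0,"ry":-0.0,"rz":-0.6},{"dx":-0.57,"dy":-0.31,"dz":-0.13,"rx":-0.0,"ry":-0.0,"rz":-0.6},{"dx":-0.53,"dy":-0.36,"dz":-0.13,"rx":-0.0,"ry":-0.0,"rz":-0.6},{"dx":-0.49,"dy":-0.42,"dz":-0.13,"rx":-0.0,"ry":-0.0,"rz":-0.6},{"dx":-0.45,"dy":-0.47,"dz":-0.13,"rx":-0.0,"ry":-0.0,"rz":-0.6},{"dx":-0.4,"dy":-0.51,"dz":-0.13,"rx":-0.0,"ry":-0.0,"rz":-0.6},{"dx":-0.34,"dy":-0.55,"dz":-0.13,"rx":-0.0,"ry":-0.0,"rz":-0.6},{"dx":-0.28,"dy":-0.58,"dz":-0.13,"rx":-0.0,"ry":-0.0,"rz":-0.6},{"dx":-0.22,"dy":-0.61,"dz":-0.13,"rx":-0.0,"ry":-0.0,"rz":-0.6},{"dx":-0.16,"dy":-0.63,"dz":-0.13,"rx":-0.0,"ry":-0.0,"rz":-0.6},{"dx":-0.09,"dy":-0.64,"dz":-0.13,"rx":-0.0,"ry":-0.0,"rz":-0.6}]
```

View pics/w7.png

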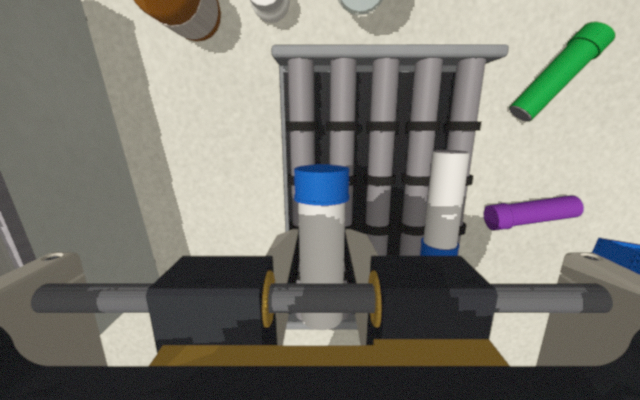

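{"fn": "jog_arm", "kwargs": {"series": [{"dx": -0.64, "dy": 0.08, "dz": -0.3, "rx": 0, "ry": 0, "rz": -0.6}, {"dx": -0.64, "dy": 0.02, "dz": -0.3, "rx": 0, "ry": 0, "rz": -0.6}, {"dx": -0.64, "dy": -0.05, "dz": -0.3, "rx": 0, "ry": 0, "rz": -0.6}, {"dx": -0.63, "dy": -0.12, "dz": -0.3, "rx": 0, "ry": 0, "rz": -0.6}, {"dx": -0.62, "dy": -0.18, "dz": -0.3, "rx": 0, "ry": 0, "rz": -0.6}, {"dx": -0.6, "dy": -0.24, "dz": -0.3, "rx": 0, "ry": 0, "rz": -0.6}, {"dx": -0.57, "dy": -0.31, "dz": -0.1, "rx": 0, "ry": 0, "rz": -0.6}, {"dx": -0.53, "dy": -0.36, "dz": 0, "rx": 0, "ry": 0, "rz": -0.6}, {"dx": -0.49, "dy": -0.42, "dz": 0, "rx": 0, "ry": 0, "rz": -0.6}, {"dx": -0.45, "dy": -0.47, "dz": 0, "rx": 0, "ry": 0, "rz": -0.6}]}}

```text
t: 19.4
ee_pos: [0.4924, -0.0433, 0.2384]
orientation: [[0.812, -0.584, 0.013], [-0.584, -0.812, -0.004], [0.013, -0.004, -1.0]]
wrist_force: [0.2, 0.5, -0.8]
opening: 0.291
```

Run:
```python
from h import *
T=np.load("w7T.npy")
w=onz("wrist",[(322,167)],T[2,3]+.0225,T)[0]; print((np.linalg.inv(T)@np.r_[w,1])[:3].round(4))
plan([0.4955,0.0675,0.24],Rdown(-2.05),6)
```

```text
[ 0.0007 -0.0522 -0.0225]
dp [0.0031 0.1108 0.0016] rv [ 1.000e-02 -7.700e-01 -3.368e+01]
[{"dx":-0.35,"dy":-0.51,"dz":-0.01,"rx":0.0,"ry":-0.01,"rz":-0.56},{"dx":-0.29,"dy":-0.54,"dz":-0.01,"rx":0.0,"ry":-0.01,"rz":-0.56},{"dx":-0.24,"dy":-0.57,"dz":-0.01,"rx":0.0,"ry":-0.01,"rz":-0.56},{"dx":-0.18,"dy":-0.59,"dz":-0.01,"rx":0.0,"ry":-0.01,"rz":-0.56},{"dx":-0.12,"dy":-0.6,"dz":-0.01,"rx":0.0,"ry":-0.01,"rz":-0.56},{"dx":-0.07,"dy":-0.61,"dz":-0.01,"rx":0.0,"ry":-0.01,"rz":-0.56}]
```

{"fn": "jog_arm", "kwargs": {"series": [{"dx": -0.33, "dy": -0.51, "dz": 0, "rx": 0, "ry": -0.01, "rz": -0.56}, {"dx": -0.29, "dy": -0.54, "dz": 0, "rx": 0, "ry": -0.01, "rz": -0.56}, {"dx": -0.24, "dy": -0.57, "dz": 0, "rx": 0, "ry": -0.01, "rz": -0.56}, {"dx": -0.16, "dy": -0.5, "dz": 0, "rx": 0, "ry": -0.01, "rz": -0.5}, {"dx": -0.08, "dy": -0.4, "dz": 0, "rx": 0, "ry": -0.01, "rz": -0.35}, {"dx": -0.03, "dy": -0.3, "dz": 0, "rx": 0, "ry": -0.01, "rz": -0.2}, {"dx": 0, "dy": -0.2, "dz": 0, "rx": 0, "ry": -0.01, "rz": -0.1}, {"dx": 0, "dy": -0.1, "dz": 0, "rx": 0, "ry": 0, "rz": -0.05}, {"dx": 0, "dy": -0.04, "dz": 0, "rx": 0, "ry": 0, "rz": 0}, {"dx": 0, "dy": 0, "dz": 0, "rx": 0, "ry": 0, "rz": 0}]}}

```text
t: 20.65
ee_pos: [0.4966, 0.0632, 0.2422]
orientation: [[0.995, -0.103, 0.005], [-0.103, -0.995, -0.001], [0.006, 0.0, -1.0]]
wrist_force: [-0.7, 1.1, -1.1]
opening: 0.295
```

Run:
```python
from h import *
np.save("w8T.npy",tool())
cv2.imwrite("pics/w8.png",viewer.capture("wrist")[:,:,::-1])
print(tool().round(4))
```

```text
[[ 9.947e-01 -1.027e-01  5.500e-03  4.966e-01]
 [-1.027e-01 -9.947e-01 -7.000e-04  6.320e-02]
 [ 5.500e-03  2.000e-04 -1.000e+00  2.422e-01]
 [ 0.000e+00  0.000e+00  0.000e+00  1.000e+00]]
```

View pics/w8.png

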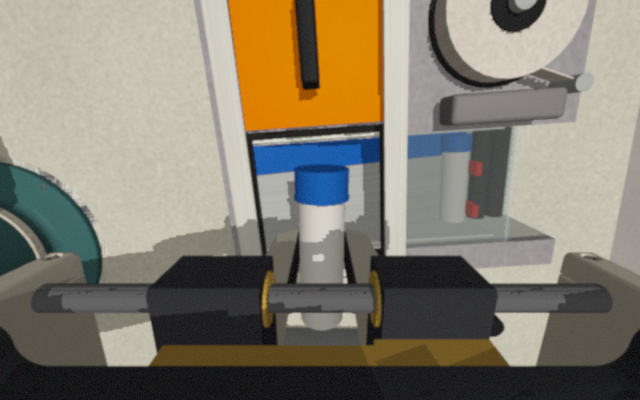

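Run:
```python
from h import *
T=np.load("w8T.npy");im=cv2.imread("pics/w8.png");crop(im,220,80,420,230,4,"pics/w8c.png")
hsv=cv2.cvtColor(im,cv2.COLOR_BGR2HSV)
b=cv2.inRange(hsv,(100,100,50),(130,255,255));o=cv2.inRange(hsv,(5,150,100),(22,255,255))
Rl=Ro.from_euler('z',-2.05,degrees=True).as_matrix();L=np.array([.4955,.0675,0])
def lab(w): return (w-L)@Rl
for c in (265,280,360,370):
    r=np.where(b[120:250,c])[0]+120; r2=np.where(o[60:200,c])[0]+60
    print(c,r.min(),r.max(),"blue lo edge(+25)",lab(onz("wrist",[(c,r.max()+.5)],.117-.27*0,T)).round(4)[0],"hi(54.5)",lab(onz("wrist",[(c,r.min()-.5)],.114,T)).round(4)[0],"hatch edge",lab(onz("wrist",[(c,r2.max()+.5)],.156,T)).round(4)[0])
k=[]
for r in (95,110,120):
    x=np.where(o[r])[0]; print("rail lips",lab(onz("wrist",[(x.min()-.5,r),(x.max()+.5,r)],.168,T)).round(4)[:,:2].tolist())
```

```text
265 146 173 blue lo edge(+25) [-0.0563  0.0224  0.117 ] hi(54.5) [-0.0533  0.0514  0.114 ] hatch edge [-0.0432  0.0678  0.156 ]
280 145 172 blue lo edge(+25) [-0.0403  0.0224  0.117 ] hi(54.5) [-0.0376  0.0513  0.114 ] hatch edge [-0.0298  0.0686  0.156 ]
360 140 163 blue lo edge(+25) [0.0449 0.0262 0.117 ] hi(54.5) [0.0461 0.0508 0.114 ] hatch edge [0.0407 0.0681 0.156 ]
370 139 162 blue lo edge(+25) [0.0555 0.0266 0.117 ] hi(54.5) [0.0565 0.0511 0.114 ] hatch edge [0.0495 0.0684 0.156 ]
rail lips [[-0.0575, 0.0963], [0.058, 0.0886]]
rail lips [[-0.0576, 0.0847], [0.0579, 0.0769]]
rail lips [[-0.0579, 0.0767], [0.0579, 0.0689]]
```

View pics/w8c.png

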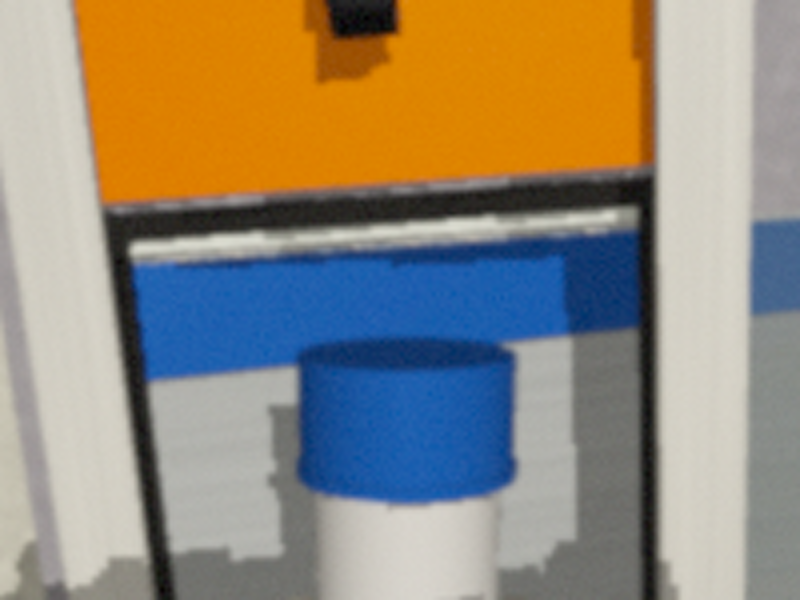

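```bash
cat > pl.py <<'E'
from h import *
YAW=-2.05;L=np.array([.4955,.0675,0]);Rl=Ro.from_euler('z',YAW,degrees=True).as_matrix()
def lab(w): return (np.asarray(w)-L)@Rl
RT=Rl@Rdown(0,15)
def goal(axis_lab,off):   # off: tube centre in tool frame
    return L+Rl@np.array(axis_lab)-RT@np.array(off)
E
python3 - <<'E'
from pl import *
off=[0,-.0015,-.0065]
print(goal([0,0,.135],off))
plan(goal([0,0,.185],off),RT,8)
E
```

```text
[0.4937651  0.06606114 0.12872148]
dp [-0.0028  0.0029 -0.0635] rv [ -0.48 -15.31  -3.83]
[{"dx":-0.01,"dy":-0.01,"dz":0.26,"rx":-0.01,"ry":-0.19,"rz":-0.05},{"dx":-0.01,"dy":-0.01,"dz":0.26,"rx":-0.01,"ry":-0.19,"rz":-0.05},{"dx":0.0,"dy":-0.01,"dz":0.26,"rx":-0.01,"ry":-0.19,"rz":-0.05},{"dx":0.01,"dy":-0.01,"dz":0.26,"rx":-0.01,"ry":-0.19,"rz":-0.05},{"dx":0.02,"dy":-0.01,"dz":0.26,"rx":-0.01,"ry":-0.19,"rz":-0.05},{"dx":0.03,"dy":-0.01,"dz":0.26,"rx":-0.01,"ry":-0.19,"rz":-0.05},{"dx":0.04,"dy":-0.01,"dz":0.26,"rx":-0.01,"ry":-0.19,"rz":-0.05},{"dx":0.05,"dy":-0.01,"dz":0.26,"rx":-0.01,"ry":-0.19,"rz":-0.05}]
```

{"fn": "jog_arm", "kwargs": {"series": [{"dx": -0.01, "dy": -0.01, "dz": 0.26, "rx": -0.01, "ry": -0.19, "rz": -0.05}, {"dx": -0.01, "dy": -0.01, "dz": 0.26, "rx": -0.01, "ry": -0.19, "rz": -0.05}, {"dx": 0, "dy": -0.01, "dz": 0.26, "rx": -0.01, "ry": -0.19, "rz": -0.05}, {"dx": 0.01, "dy": -0.01, "dz": 0.26, "rx": -0.01, "ry": -0.19, "rz": -0.05}, {"dx": 0.02, "dy": -0.01, "dz": 0.26, "rx": -0.01, "ry": -0.19, "rz": -0.05}, {"dx": 0.03, "dy": -0.01, "dz": 0.26, "rx": 0, "ry": -0.19, "rz": -0.05}, {"dx": 0.03, "dy": -0.01, "dz": 0.23, "rx": 0, "ry": -0.16, "rz": -0.03}, {"dx": 0.03, "dy": 0, "dz": 0.13, "rx": 0, "ry": -0.1, "rz": -0.02}, {"dx": 0.01, "dy": 0, "dz": 0.05, "rx": 0, "ry": -0.05, "rz": 0}, {"dx": 0, "dy": 0, "dz": 0, "rx": 0, "ry": 0, "rz": 0}]}}

```text
t: 21.95
ee_pos: [0.4931, 0.065, 0.1777]
orientation: [[0.964, -0.038, -0.265], [-0.037, -0.999, 0.008], [-0.265, 0.002, -0.964]]
wrist_force: [-0.7, 0.1, -0.8]
opening: 0.29
```

Run:
```python
from pl import *
off=[0,-.0015,-.0065]
plan(goal([0,0,.136],off),RT,5)
```

```text
dp [ 0.0007  0.001  -0.048 ] rv [ 0.06  0.35 -0.16]
[{"dx":0.09,"dy":-0.01,"dz":0.31,"rx":0.0,"ry":0.01,"rz":-0.0},{"dx":0.09,"dy":-0.01,"dz":0.31,"rx":0.0,"ry":0.01,"rz":-0.0},{"dx":0.09,"dy":-0.01,"dz":0.31,"rx":0.0,"ry":0.01,"rz":-0.0},{"dx":0.09,"dy":-0.01,"dz":0.31,"rx":0.0,"ry":0.01,"rz":-0.0},{"dx":0.09,"dy":-0.01,"dz":0.31,"rx":0.0,"ry":0.01,"rz":-0.0}]
```

{"fn": "jog_arm", "kwargs": {"series": [{"dx": 0.05, "dy": -0.01, "dz": 0.15, "rx": 0, "ry": 0.01, "rz": 0}, {"dx": 0.07, "dy": -0.01, "dz": 0.24, "rx": 0, "ry": 0.01, "rz": 0}, {"dx": 0.07, "dy": -0.01, "dz": 0.24, "rx": 0, "ry": 0, "rz": 0}, {"dx": 0.07, "dy": -0.01, "dz": 0.24, "rx": 0, "ry": 0, "rz": 0}, {"dx": 0.06, "dy": 0, "dz": 0.2, "rx": 0, "ry": 0, "rz": 0}, {"dx": 0.05, "dy": 0, "dz": 0.15, "rx": 0, "ry": 0, "rz": 0}, {"dx": 0.03, "dy": 0, "dz": 0.1, "rx": 0, "ry": 0, "rz": 0}, {"dx": 0.01, "dy": 0, "dz": 0.05, "rx": 0, "ry": 0, "rz": 0}, {"dx": 0, "dy": 0, "dz": 0, "rx": 0, "ry": 0, "rz": 0}, {"dx": 0, "dy": 0, "dz": 0, "rx": 0, "ry": 0, "rz": 0}]}}

```text
t: 23.2
ee_pos: [0.4944, 0.0662, 0.1325]
orientation: [[0.965, -0.038, -0.259], [-0.037, -0.999, 0.008], [-0.259, 0.002, -0.966]]
wrist_force: [0.5, -0.7, -0.6]
opening: 0.291
```

Run:
```python
from pl import *
off=[0,-.0015,-.0065]
plan(goal([0,0,.1345],off),RT,1)
np.save("w9T.npy",tool());cv2.imwrite("pics/w9.png",viewer.capture("wrist")[:,:,::-1]);cv2.imwrite("pics/s9.png",cv2.resize(viewer.capture("side")[90:230,240:420,::-1],None,fx=4,fy=4))
print(env.sense()["wrist_force"])
```

```text
dp [-0.0006 -0.0002 -0.0042] rv [ 0.06  0.04 -0.16]
[{"dx":0.02,"dy":0.01,"dz":0.14,"rx":0.01,"ry":0.0,"rz":-0.02}]
[ 0.25399882 -0.38022075 -0.8985835 ]
```

View pics/w9.png

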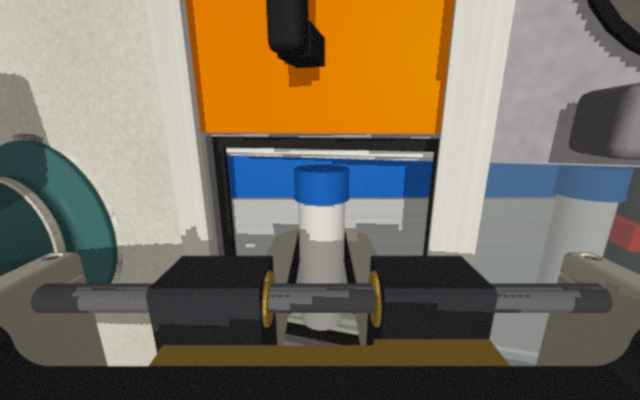

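View pics/s9.png

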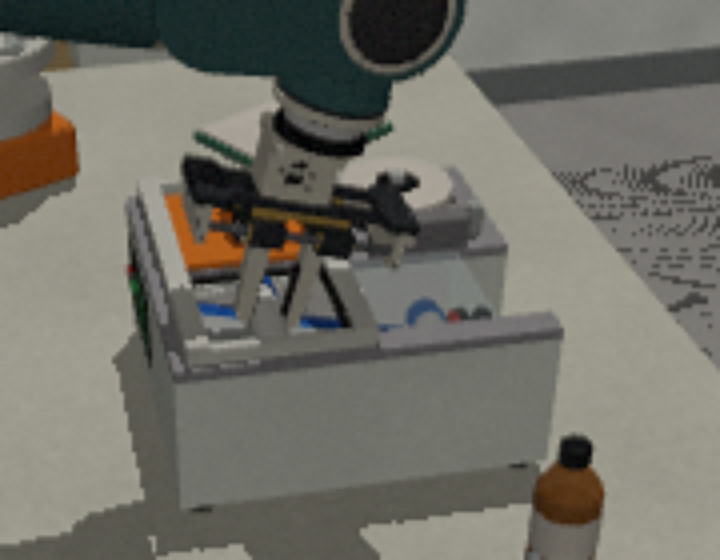

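{"fn": "jog_arm", "kwargs": {"series": [{"dx": 0, "dy": 0, "dz": 0.03, "rx": 0, "ry": 0, "rz": 0}, {"dx": 0.01, "dy": 0, "dz": 0.03, "rx": 0, "ry": 0, "rz": 0}, {"dx": 0.01, "dy": 0, "dz": 0.03, "rx": 0, "ry": 0, "rz": 0}, {"dx": 0, "dy": 0, "dz": 0.03, "rx": 0, "ry": 0, "rz": 0}, {"dx": 0, "dy": 0, "dz": 0.02, "rx": 0, "ry": 0, "rz": 0}, {"dx": 0, "dy": 0, "dz": 0, "rx": 0, "ry": 0, "rz": 0}, {"dx": 0, "dy": 0, "dz": 0, "rx": 0, "ry": 0, "rz": 0}, {"dx": 0, "dy": 0, "dz": 0, "rx": 0, "ry": 0, "rz": 0}, {"dx": 0, "dy": 0, "dz": 0, "rx": 0, "ry": 0, "rz": 0}, {"dx": 0, "dy": 0, "dz": 0, "rx": 0, "ry": 0, "rz": 0}]}}

```text
t: 24.55
ee_pos: [0.4939, 0.0662, 0.1281]
orientation: [[0.965, -0.038, -0.259], [-0.037, -0.999, 0.008], [-0.259, 0.002, -0.966]]
wrist_force: [-0.0, -0.1, -0.4]
opening: 0.294
```

{"fn": "jog_arm", "kwargs": {"series": [{"dx": 0, "dy": 0, "dz": 0.02, "rx": 0, "ry": 0, "rz": 0}, {"dx": 0, "dy": 0, "dz": 0, "rx": 0, "ry": 0, "rz": 0}, {"dx": 0, "dy": 0, "dz": 0, "rx": 0, "ry": 0, "rz": 0}, {"dx": 0, "dy": 0, "dz": -0.3, "rx": 0, "ry": 0, "rz": 0}, {"dx": 0, "dy": 0, "dz": -0.6, "rx": 0, "ry": 0, "rz": 0}, {"dx": 0, "dy": 0, "dz": -0.7, "rx": 0, "ry": 0, "rz": 0}, {"dx": 0, "dy": 0, "dz": -0.7, "rx": 0, "ry": 0, "rz": 0}, {"dx": 0, "dy": 0, "dz": -0.7, "rx": 0, "ry": 0, "rz": 0}, {"dx": 0, "dy": 0.2, "dz": -0.5, "rx": 0, "ry": 0.2, "rz": 0}, {"dx": 0, "dy": 0.3, "dz": -0.3, "rx": 0, "ry": 0.3, "rz": 0}], "claw": 44}}

```text
t: 25.8
ee_pos: [0.5255, 0.0497, 0.2478]
orientation: [[0.985, -0.038, -0.166], [-0.037, -0.999, 0.005], [-0.166, 0.002, -0.986]]
wrist_force: [-0.7, 0.2, -0.4]
opening: 0.475
```

Run:
```python
from pl import *
np.save("w10T.npy",tool());cv2.imwrite("pics/w10.png",viewer.capture("wrist")[:,:,::-1])
print(env.sense()["joint_positions"].round(1))
plan([0.405,-0.345,0.27],Rdown(82.5),1)
```

```text
[  2.2  -6.   92.9   0.6 102.4   4.5]
dp [-0.1204 -0.3938  0.0206] rv [ -6.77   7.6  -84.49]
[{"dx":-3.57,"dy":13.27,"dz":-0.09,"rx":-0.68,"ry":0.76,"rz":-8.45}]
```

View pics/w10.png

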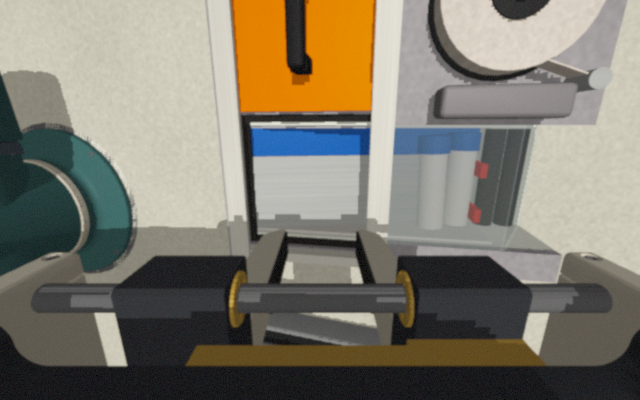

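Run:
```python
from pl import *
plan([0.481,-0.345,0.24],Rdown(82.5),16)
```

```text
dp [-0.0444 -0.3938 -0.0094] rv [ -6.77   7.6  -84.49]
[{"dx":-0.06,"dy":0.82,"dz":0.03,"rx":-0.04,"ry":0.05,"rz":-0.53},{"dx":-0.13,"dy":0.81,"dz":0.04,"rx":-0.04,"ry":0.05,"rz":-0.53},{"dx":-0.21,"dy":0.8,"dz":0.04,"rx":-0.04,"ry":0.05,"rz":-0.53},{"dx":-0.28,"dy":0.78,"dz":0.04,"rx":-0.04,"ry":0.05,"rz":-0.53},{"dx":-0.35,"dy":0.75,"dz":0.05,"rx":-0.04,"ry":0.05,"rz":-0.53},{"dx":-0.42,"dy":0.71,"dz":0.05,"rx":-0.04,"ry":0.05,"rz":-0.53},{"dx":-0.48,"dy":0.67,"dz":0.05,"rx":-0.04,"ry":0.05,"rz":-0.53},{"dx":-0.54,"dy":0.62,"dz":0.05,"rx":-0.04,"ry":0.05,"rz":-0.53},{"dx":-0.6,"dy":0.57,"dz":0.05,"rx":-0.04,"ry":0.05,"rz":-0.53},{"dx":-0.65,"dy":0.51,"dz":0.05,"rx":-0.04,"ry":0.05,"rz":-0.53},{"dx":-0.69,"dy":0.45,"dz":0.05,"rx":-0.04,"ry":0.05,"rz":-0.53},{"dx":-0.73,"dy":0.38,"dz":0.04,"rx":-0.04,"ry":0.05,"rz":-0.53},{"dx":-0.76,"dy":0.31,"dz":0.04,"rx":-0.04,"ry":0.05,"rz":-0.53},{"dx":-0.79,"dy":0.24,"dz":0.04,"rx":-0.04,"ry":0.05,"rz":-0.53},{"dx":-0.81,"dy":0.17,"dz":0.03,"rx":-0.04,"ry":0.05,"rz":-0.53},{"dx":-0.82,"dy":0.09,"dz":0.03,"rx":-0.04,"ry":0.05,"rz":-0.53}]
```

{"fn": "jog_arm", "kwargs": {"series": [{"dx": -0.06, "dy": 0.82, "dz": 0.03, "rx": -0.04, "ry": 0.05, "rz": -0.53}, {"dx": -0.13, "dy": 0.81, "dz": 0.04, "rx": -0.04, "ry": 0.05, "rz": -0.53}, {"dx": -0.21, "dy": 0.8, "dz": 0.04, "rx": -0.04, "ry": 0.05, "rz": -0.53}, {"dx": -0.28, "dy": 0.78, "dz": 0.04, "rx": -0.04, "ry": 0.05, "rz": -0.53}, {"dx": -0.35, "dy": 0.75, "dz": 0.05, "rx": -0.04, "ry": 0.05, "rz": -0.53}, {"dx": -0.42, "dy": 0.71, "dz": 0.05, "rx": -0.04, "ry": 0.05, "rz": -0.53}, {"dx": -0.48, "dy": 0.67, "dz": 0.05, "rx": -0.04, "ry": 0.05, "rz": -0.53}, {"dx": -0.54, "dy": 0.62, "dz": 0.05, "rx": -0.04, "ry": 0.05, "rz": -0.53}, {"dx": -0.6, "dy": 0.57, "dz": 0.05, "rx": -0.04, "ry": 0.05, "rz": -0.53}, {"dx": -0.65, "dy": 0.51, "dz": 0.05, "rx": -0.04, "ry": 0.05, "rz": -0.53}]}}

```text
t: 27.1
ee_pos: [0.4956, -0.2068, 0.2425]
orientation: [[0.605, 0.795, -0.044], [0.795, -0.606, -0.025], [-0.046, -0.019, -0.999]]
wrist_force: [0.2, 0.1, 0.4]
opening: 0.474
```

Run:
```python
from pl import *
plan([0.481,-0.3503,0.2],Rdown(82.5),6)
```

```text
dp [-0.0146 -0.1435 -0.0425] rv [ -1.78   2.31 -29.81]
[{"dx":-0.67,"dy":0.42,"dz":0.26,"rx":-0.03,"ry":0.04,"rz":-0.5},{"dx":-0.71,"dy":0.36,"dz":0.26,"rx":-0.03,"ry":0.04,"rz":-0.5},{"dx":-0.74,"dy":0.3,"dz":0.25,"rx":-0.03,"ry":0.04,"rz":-0.5},{"dx":-0.76,"dy":0.23,"dz":0.25,"rx":-0.03,"ry":0.04,"rz":-0.5},{"dx":-0.78,"dy":0.16,"dz":0.25,"rx":-0.03,"ry":0.04,"rz":-0.5},{"dx":-0.79,"dy":0.09,"dz":0.24,"rx":-0.03,"ry":0.04,"rz":-0.5}]
```

{"fn": "jog_arm", "kwargs": {"series": [{"dx": -0.67, "dy": 0.42, "dz": 0.26, "rx": -0.03, "ry": 0.04, "rz": -0.5}, {"dx": -0.71, "dy": 0.36, "dz": 0.26, "rx": -0.03, "ry": 0.04, "rz": -0.5}, {"dx": -0.74, "dy": 0.3, "dz": 0.25, "rx": -0.03, "ry": 0.04, "rz": -0.5}, {"dx": -0.7, "dy": 0.22, "dz": 0.25, "rx": -0.03, "ry": 0.04, "rz": -0.5}, {"dx": -0.55, "dy": 0.14, "dz": 0.2, "rx": -0.03, "ry": 0.04, "rz": -0.4}, {"dx": -0.4, "dy": 0.06, "dz": 0.15, "rx": -0.02, "ry": 0.03, "rz": -0.25}, {"dx": -0.25, "dy": 0.03, "dz": 0.1, "rx": 0, "ry": 0, "rz": -0.15}, {"dx": -0.12, "dy": 0, "dz": 0, "rx": 0, "ry": 0, "rz": -0.05}, {"dx": -0.04, "dy": 0, "dz": 0, "rx": 0, "ry": 0, "rz": 0}, {"dx": 0, "dy": 0, "dz": 0, "rx": 0, "ry": 0, "rz": 0}]}}

```text
t: 28.35
ee_pos: [0.478, -0.3486, 0.1992]
orientation: [[0.14, 0.99, 0.006], [0.99, -0.14, -0.004], [-0.003, 0.006, -1.0]]
wrist_force: [0.1, 0.0, -0.4]
opening: 0.47
```

Run:
```python
from pl import *
np.save("w11T.npy",tool());cv2.imwrite("pics/w11.png",viewer.capture("wrist")[:,:,::-1])
plan([0.481,-0.3503,0.125],Rdown(82.5),1)
```

```text
dp [ 0.003  -0.0018 -0.0742] rv [ 0.36  0.19 -0.56]
[{"dx":-0.04,"dy":0.09,"dz":2.48,"rx":0.04,"ry":0.02,"rz":-0.06}]
```

View pics/w11.png

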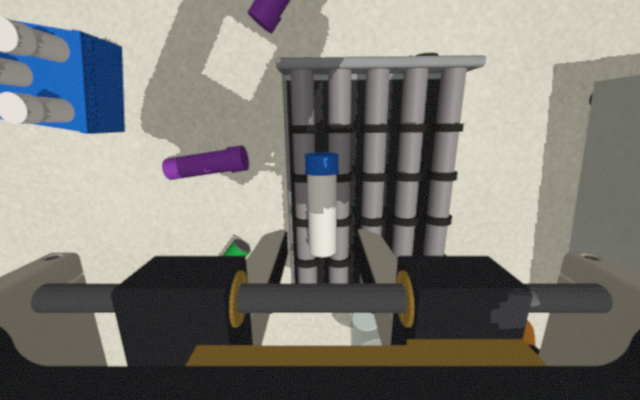

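Run:
```python
from tubes import *
T=np.load("w11T.npy");tubes("pics/w11.png",T,(300,145,345,259))
iT=np.linalg.inv(T)
for p,z in(((322,153),.116),((322,175),.115),((322,256),.112)):
    w=onz("wrist",[p],z,T)[0]; print(w.round(4),(iT@np.r_[w,1])[:3].round(4))
```

```text
px foot/cap [[321.8, 256.2], [327.5, 152.0]] world [[0.5386, -0.3574], [0.4315, -0.3368]] mid [ 0.485  -0.3471] white ctr [ 0.5118 -0.3522] len 0.1091 yaw 169.13
[ 0.43   -0.3418  0.116 ] [ 0.0002 -0.049   0.0829]
[ 0.4499 -0.3446  0.115 ] [ 0.0002 -0.0289  0.084 ]
[ 0.5323 -0.3563  0.112 ] [0.0003 0.0543 0.0875]
```

{"fn": "jog_arm", "kwargs": {"series": [{"dx": 0, "dy": 0.02, "dz": 0.5, "rx": 0.01, "ry": 0.01, "rz": -0.02}, {"dx": 0, "dy": 0.02, "dz": 0.6, "rx": 0.01, "ry": 0.01, "rz": -0.02}, {"dx": 0, "dy": 0.02, "dz": 0.6, "rx": 0.01, "ry": 0, "rz": -0.02}, {"dx": 0, "dy": 0.02, "dz": 0.5, "rx": 0, "ry": 0, "rz": 0}, {"dx": 0, "dy": 0.02, "dz": 0.4, "rx": 0, "ry": 0, "rz": 0}, {"dx": 0, "dy": 0.01, "dz": 0.3, "rx": 0, "ry": 0, "rz": 0}, {"dx": 0, "dy": 0, "dz": 0.2, "rx": 0, "ry": 0, "rz": 0}, {"dx": 0, "dy": 0, "dz": 0.1, "rx": 0, "ry": 0, "rz": 0}, {"dx": 0, "dy": 0, "dz": 0.05, "rx": 0, "ry": 0, "rz": 0}, {"dx": 0, "dy": 0, "dz": 0, "rx": 0, "ry": 0, "rz": 0}], "claw": 42}}

```text
t: 29.65
ee_pos: [0.4818, -0.3484, 0.0943]
orientation: [[0.129, 0.992, 0.0], [0.992, -0.129, 0.001], [0.001, 0.0, -1.0]]
wrist_force: [-0.3, -0.6, -0.2]
opening: 0.457
```

Run:
```python
from pl import *
plan([0.4812,-0.349,0.093],Rdown(82.5),1)
np.save("w12T.npy",tool());cv2.imwrite("pics/w12.png",viewer.capture("wrist")[:,:,::-1])
```

```text
dp [-0.0006 -0.0006 -0.0013] rv [ 0.01 -0.04  0.11]
[{"dx":-0.02,"dy":-0.02,"dz":0.04,"rx":0.0,"ry":-0.0,"rz":0.01}]
```

View pics/w12.png

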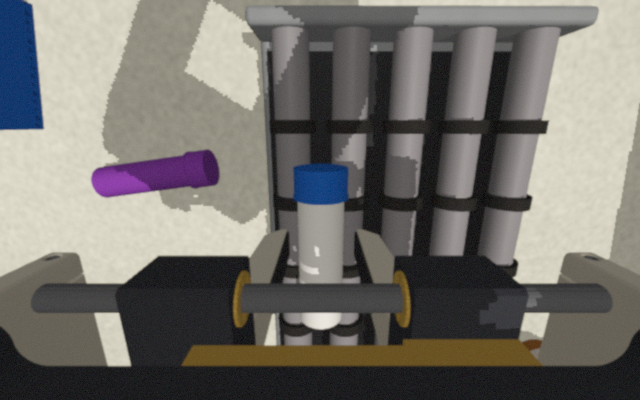

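Centred (tube at col 321, fingers at 283/360). Close and lift.

{"fn": "jog_arm", "kwargs": {"series": [{"dx": 0, "dy": -0.01, "dz": 0.03, "rx": 0, "ry": 0, "rz": 0}, {"dx": 0, "dy": 0, "dz": 0, "rx": 0, "ry": 0, "rz": 0}, {"dx": 0, "dy": 0, "dz": 0, "rx": 0, "ry": 0, "rz": 0}, {"dx": 0, "dy": 0, "dz": 0, "rx": 0, "ry": 0, "rz": 0}, {"dx": 0, "dy": 0, "dz": 0, "rx": 0, "ry": 0, "rz": 0}, {"dx": 0, "dy": 0, "dz": -0.1, "rx": 0, "ry": 0, "rz": 0}, {"dx": 0, "dy": 0, "dz": -0.3, "rx": 0, "ry": 0, "rz": 0}, {"dx": 0, "dy": 0, "dz": -0.5, "rx": 0, "ry": 0, "rz": 0}, {"dx": 0, "dy": 0, "dz": -0.7, "rx": 0, "ry": 0, "rz": 0}, {"dx": 0, "dy": 0, "dz": -0.8, "rx": 0, "ry": 0, "rz": 0}], "claw": 15}}

```text
t: 30.95
ee_pos: [0.4813, -0.3483, 0.1701]
orientation: [[0.129, 0.992, 0.0], [0.992, -0.129, 0.001], [0.001, -0.0, -1.0]]
wrist_force: [-0.4, -0.8, -0.7]
opening: 0.291
```

Run:
```python
from pl import *
T=tool()
cv2.imwrite("pics/w13.png",viewer.capture("wrist")[:,:,::-1])
b=cv2.inRange(cv2.cvtColor(cv2.imread("pics/w13.png"),cv2.COLOR_BGR2HSV),(100,100,50),(130,255,255))
r=np.where(b[100:260,321])[0]+100;print(r.min(),r.max())
for q,z in((r.min()-.5,.0225),(r.max()+.5,.0215)):
    w=onz("wrist",[(322,q)],T[2,3]+z,T)[0]; print((np.linalg.inv(T)@np.r_[w,1])[:3].round(4))
plan([0.4955,0.066,0.24],Rdown(-2.05),18)
```

```text
163 204
[-0.     -0.0547 -0.0225]
[ 0.     -0.0316 -0.0215]
dp [0.0134 0.415  0.0659] rv [ 2.400e-01 -8.000e-02  8.466e+01]
[{"dx":0.77,"dy":-0.07,"dz":-0.12,"rx":0.0,"ry":-0.0,"rz":0.47},{"dx":0.76,"dy":-0.14,"dz":-0.12,"rx":0.0,"ry":-0.0,"rz":0.47},{"dx":0.74,"dy":-0.2,"dz":-0.12,"rx":0.0,"ry":-0.0,"rz":0.47},{"dx":0.72,"dy":-0.26,"dz":-0.12,"rx":0.0,"ry":-0.0,"rz":0.47},{"dx":0.7,"dy":-0.32,"dz":-0.12,"rx":0.0,"ry":-0.0,"rz":0.47},{"dx":0.67,"dy":-0.37,"dz":-0.12,"rx":0.0,"ry":-0.0,"rz":0.47},{"dx":0.64,"dy":-0.43,"dz":-0.12,"rx":0.0,"ry":-0.0,"rz":0.47},{"dx":0.6,"dy":-0.48,"dz":-0.12,"rx":0.0,"ry":-0.0,"rz":0.47},{"dx":0.56,"dy":-0.53,"dz":-0.12,"rx":0.0,"ry":-0.0,"rz":0.47},{"dx":0.52,"dy":-0.57,"dz":-0.12,"rx":0.0,"ry":-0.0,"rz":0.47},{"dx":0.47,"dy":-0.61,"dz":-0.12,"rx":0.0,"ry":-0.0,"rz":0.47},{"dx":0.42,"dy":-0.65,"dz":-0.12,"rx":0.0,"ry":-0.0,"rz":0.47},{"dx":0.36,"dy":-0.68,"dz":-0.12,"rx":0.0,"ry":-0.0,"rz":0.47},{"dx":0.3,"dy":-0.71,"dz":-0.12,"rx":0.0,"ry":-0.0,"rz":0.47},{"dx":0.25,"dy":-0.73,"dz":-0.12,"rx":0.0,"ry":-0.0,"rz":0.47},{"dx":0.18,"dy":-0.75,"dz":-0.12,"rx":0.0,"ry":-0.0,"rz":0.47},{"dx":0.12,"dy":-0.76,"dz":-0.12,"rx":0.0,"ry":-0.0,"rz":0.47},{"dx":0.06,"dy":-0.77,"dz":-0.12,"rx":0.0,"ry":-0.0,"rz":0.47}]
```

View pics/w13.png

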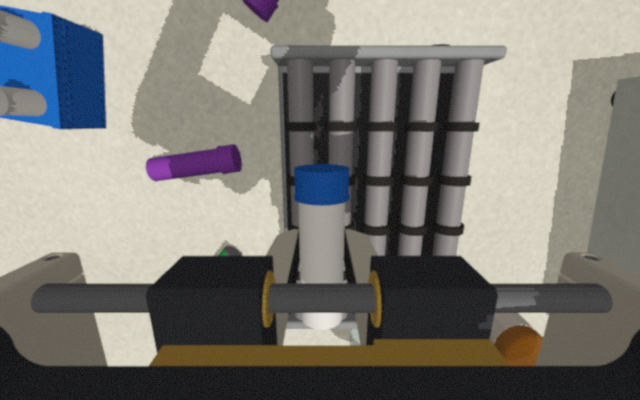

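{"fn": "jog_arm", "kwargs": {"series": [{"dx": 0.77, "dy": -0.07, "dz": -0.3, "rx": 0, "ry": 0, "rz": 0.47}, {"dx": 0.76, "dy": -0.14, "dz": -0.3, "rx": 0, "ry": 0, "rz": 0.47}, {"dx": 0.74, "dy": -0.2, "dz": -0.3, "rx": 0, "ry": 0, "rz": 0.47}, {"dx": 0.72, "dy": -0.26, "dz": -0.3, "rx": 0, "ry": 0, "rz": 0.47}, {"dx": 0.7, "dy": -0.32, "dz": -0.3, "rx": 0, "ry": 0, "rz": 0.47}, {"dx": 0.67, "dy": -0.37, "dz": -0.3, "rx": 0, "ry": 0, "rz": 0.47}, {"dx": 0.64, "dy": -0.43, "dz": -0.1, "rx": 0, "ry": 0, "rz": 0.47}, {"dx": 0.6, "dy": -0.48, "dz": 0, "rx": 0, "ry": 0, "rz": 0.47}, {"dx": 0.56, "dy": -0.53, "dz": 0, "rx": 0, "ry": 0, "rz": 0.47}, {"dx": 0.52, "dy": -0.57, "dz": 0, "rx": 0, "ry": 0, "rz": 0.47}]}}

```text
t: 32.25
ee_pos: [0.4922, -0.1127, 0.2433]
orientation: [[0.829, 0.558, 0.014], [0.558, -0.829, -0.007], [0.008, 0.014, -1.0]]
wrist_force: [0.2, -0.5, -0.0]
opening: 0.293
```

Run:
```python
from pl import *
plan([0.4955,0.066,0.24],Rdown(-2.05),8)
```

```text
dp [ 0.0033  0.1787 -0.0033] rv [ 0.64 -0.69 36.  ]
[{"dx":0.43,"dy":-0.61,"dz":0.01,"rx":0.01,"ry":-0.01,"rz":0.45},{"dx":0.38,"dy":-0.64,"dz":0.01,"rx":0.01,"ry":-0.01,"rz":0.45},{"dx":0.33,"dy":-0.67,"dz":0.01,"rx":0.01,"ry":-0.01,"rz":0.45},{"dx":0.27,"dy":-0.69,"dz":0.01,"rx":0.01,"ry":-0.01,"rz":0.45},{"dx":0.22,"dy":-0.71,"dz":0.01,"rx":0.01,"ry":-0.01,"rz":0.45},{"dx":0.16,"dy":-0.73,"dz":0.01,"rx":0.01,"ry":-0.01,"rz":0.45},{"dx":0.1,"dy":-0.74,"dz":0.01,"rx":0.01,"ry":-0.01,"rz":0.45},{"dx":0.05,"dy":-0.74,"dz":0.01,"rx":0.01,"ry":-0.01,"rz":0.45}]
```

{"fn": "jog_arm", "kwargs": {"series": [{"dx": 0.43, "dy": -0.61, "dz": 0.01, "rx": 0.01, "ry": -0.01, "rz": 0.45}, {"dx": 0.38, "dy": -0.64, "dz": 0.01, "rx": 0.01, "ry": -0.01, "rz": 0.45}, {"dx": 0.33, "dy": -0.67, "dz": 0.01, "rx": 0.01, "ry": -0.01, "rz": 0.45}, {"dx": 0.27, "dy": -0.69, "dz": 0.01, "rx": 0.01, "ry": -0.01, "rz": 0.45}, {"dx": 0.22, "dy": -0.71, "dz": 0.01, "rx": 0.01, "ry": -0.01, "rz": 0.45}, {"dx": 0.14, "dy": -0.65, "dz": 0.01, "rx": 0.01, "ry": -0.01, "rz": 0.45}, {"dx": 0.08, "dy": -0.5, "dz": 0.01, "rx": 0, "ry": -0.01, "rz": 0.35}, {"dx": 0.03, "dy": -0.35, "dz": 0, "rx": 0, "ry": 0, "rz": 0.2}, {"dx": 0, "dy": -0.2, "dz": 0, "rx": 0, "ry": 0, "rz": 0.1}, {"dx": 0, "dy": -0.08, "dz": 0, "rx": 0, "ry": 0, "rz": 0.05}]}}

```text
t: 33.5
ee_pos: [0.4966, 0.0598, 0.2499]
orientation: [[1.0, -0.02, 0.009], [-0.02, -1.0, -0.002], [0.009, 0.001, -1.0]]
wrist_force: [-0.1, -0.2, -0.8]
opening: 0.292
```

Run:
```python
from pl import *
off=[0,-.0015,-.0065]
plan(goal([0,0,.185],off),RT,8)
```

```text
dp [-0.0029  0.0063 -0.0712] rv [  0.19 -15.53   0.89]
[{"dx":-0.02,"dy":-0.03,"dz":0.3,"rx":0.0,"ry":-0.19,"rz":0.01},{"dx":-0.01,"dy":-0.03,"dz":0.3,"rx":0.0,"ry":-0.19,"rz":0.01},{"dx":0.0,"dy":-0.03,"dz":0.3,"rx":0.0,"ry":-0.19,"rz":0.01},{"dx":0.01,"dy":-0.03,"dz":0.3,"rx":0.0,"ry":-0.19,"rz":0.01},{"dx":0.02,"dy":-0.03,"dz":0.3,"rx":0.0,"ry":-0.19,"rz":0.01},{"dx":0.03,"dy":-0.03,"dz":0.29,"rx":0.0,"ry":-0.19,"rz":0.01},{"dx":0.04,"dy":-0.03,"dz":0.29,"rx":0.0,"ry":-0.19,"rz":0.01},{"dx":0.05,"dy":-0.03,"dz":0.29,"rx":0.0,"ry":-0.19,"rz":0.01}]
```

{"fn": "jog_arm", "kwargs": {"series": [{"dx": -0.02, "dy": -0.03, "dz": 0.3, "rx": 0, "ry": -0.19, "rz": 0.01}, {"dx": -0.01, "dy": -0.03, "dz": 0.3, "rx": 0, "ry": -0.19, "rz": 0.01}, {"dx": 0, "dy": -0.03, "dz": 0.3, "rx": 0, "ry": -0.19, "rz": 0.01}, {"dx": 0.01, "dy": -0.03, "dz": 0.3, "rx": 0, "ry": -0.19, "rz": 0.01}, {"dx": 0.02, "dy": -0.03, "dz": 0.3, "rx": 0, "ry": -0.19, "rz": 0.01}, {"dx": 0.03, "dy": -0.03, "dz": 0.29, "rx": 0, "ry": -0.19, "rz": 0.01}, {"dx": 0.03, "dy": -0.02, "dz": 0.24, "rx": 0, "ry": -0.17, "rz": 0}, {"dx": 0.03, "dy": -0.01, "dz": 0.13, "rx": 0, "ry": -0.1, "rz": 0}, {"dx": 0.01, "dy": 0, "dz": 0.05, "rx": 0, "ry": -0.05, "rz": 0}, {"dx": 0, "dy": 0, "dz": 0, "rx": 0, "ry": 0, "rz": 0}]}}

```text
t: 34.75
ee_pos: [0.4925, 0.0656, 0.1778]
orientation: [[0.964, -0.031, -0.263], [-0.031, -1.0, 0.006], [-0.263, 0.003, -0.965]]
wrist_force: [-0.1, 0.4, -0.5]
opening: 0.293
```

Run:
```python
from pl import *
off=[0,-.0015,-.0065]
plan(goal([0,0,.136],off),RT,1)
cv2.imwrite("pics/w14.png",viewer.capture("wrist")[:,:,::-1])
```

```text
dp [ 0.0013  0.0005 -0.0481] rv [0.22 0.23 0.21]
[{"dx":0.46,"dy":-0.02,"dz":1.53,"rx":0.02,"ry":0.02,"rz":0.02}]
```

View pics/w14.png

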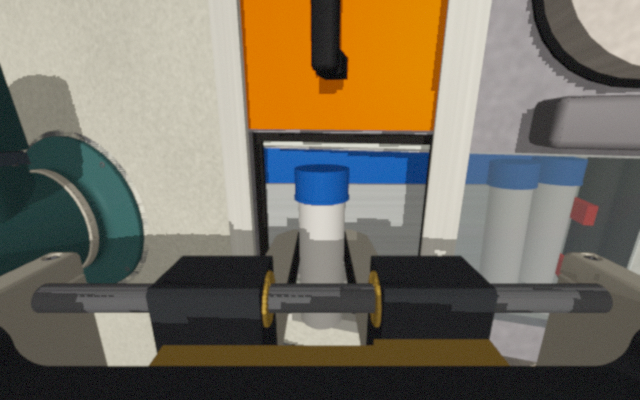

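{"fn": "jog_arm", "kwargs": {"series": [{"dx": 0.06, "dy": -0.01, "dz": 0.15, "rx": 0.01, "ry": 0.01, "rz": 0.01}, {"dx": 0.08, "dy": -0.01, "dz": 0.24, "rx": 0.01, "ry": 0.01, "rz": 0.01}, {"dx": 0.08, "dy": 0, "dz": 0.24, "rx": 0, "ry": 0, "rz": 0}, {"dx": 0.08, "dy": 0, "dz": 0.24, "rx": 0, "ry": 0, "rz": 0}, {"dx": 0.07, "dy": 0, "dz": 0.2, "rx": 0, "ry": 0, "rz": 0}, {"dx": 0.05, "dy": 0, "dz": 0.15, "rx": 0, "ry": 0, "rz": 0}, {"dx": 0.03, "dy": 0, "dz": 0.1, "rx": 0, "ry": 0, "rz": 0}, {"dx": 0.01, "dy": 0, "dz": 0.05, "rx": 0, "ry": 0, "rz": 0}, {"dx": 0, "dy": 0, "dz": 0, "rx": 0, "ry": 0, "rz": 0}, {"dx": 0, "dy": 0, "dz": 0, "rx": 0, "ry": 0, "rz": 0}]}}

```text
t: 36.05
ee_pos: [0.4953, 0.0661, 0.1322]
orientation: [[0.966, -0.036, -0.257], [-0.034, -0.999, 0.009], [-0.257, -0.0, -0.966]]
wrist_force: [-0.0, -0.7, 0.0]
opening: 0.296
```

{"fn": "jog_arm", "kwargs": {"series": [{"dx": 0, "dy": 0, "dz": 0.03, "rx": 0, "ry": 0, "rz": 0}, {"dx": 0.01, "dy": 0, "dz": 0.03, "rx": 0, "ry": 0, "rz": 0}, {"dx": 0.01, "dy": 0, "dz": 0.03, "rx": 0, "ry": 0, "rz": 0}, {"dx": 0, "dy": 0, "dz": 0.03, "rx": 0, "ry": 0, "rz": 0}, {"dx": 0, "dy": 0, "dz": 0.02, "rx": 0, "ry": 0, "rz": 0}, {"dx": 0, "dy": 0, "dz": 0.01, "rx": 0, "ry": 0, "rz": 0}, {"dx": 0, "dy": 0, "dz": 0, "rx": 0, "ry": 0, "rz": 0}, {"dx": 0, "dy": 0, "dz": 0, "rx": 0, "ry": 0, "rz": 0}, {"dx": 0, "dy": 0, "dz": 0, "rx": 0, "ry": 0, "rz": 0}, {"dx": 0, "dy": 0, "dz": 0, "rx": 0, "ry": 0, "rz": 0}]}}

```text
t: 37.3
ee_pos: [0.4948, 0.0662, 0.1277]
orientation: [[0.966, -0.036, -0.257], [-0.034, -0.999, 0.009], [-0.257, -0.0, -0.966]]
wrist_force: [0.5, -0.0, -1.0]
opening: 0.291
```

Run:
```python
from pl import *
T=tool(); print(lab((T@[0,-.0015,-.0065,1])[:3]).round(4)); plan(goal([0,0,.1345],[0,-.0015,-.0065]),RT,1)
```

```text
[0.0011 0.0002 0.134 ]
dp [-0.0011 -0.0001  0.0005] rv [-0.01 -0.12  0.01]
[{"dx":-0.04,"dy":0.01,"dz":-0.01,"rx":-0.0,"ry":-0.01,"rz":0.0}]
```

Tube axis at labeller (1, 0, 134) mm, cap over the lane: release and lift away.

{"fn": "jog_arm", "kwargs": {"series": [{"dx": 0, "dy": 0, "dz": 0, "rx": 0, "ry": 0, "rz": 0}, {"dx": 0, "dy": 0, "dz": 0, "rx": 0, "ry": 0, "rz": 0}, {"dx": 0, "dy": 0, "dz": 0, "rx": 0, "ry": 0, "rz": 0}, {"dx": 0, "dy": 0, "dz": -0.3, "rx": 0, "ry": 0, "rz": 0}, {"dx": 0, "dy": 0, "dz": -0.6, "rx": 0, "ry": 0, "rz": 0}, {"dx": 0, "dy": 0, "dz": -0.7, "rx": 0, "ry": 0, "rz": 0}, {"dx": 0, "dy": 0, "dz": -0.7, "rx": 0, "ry": 0, "rz": 0}, {"dx": 0, "dy": 0, "dz": -0.7, "rx": 0, "ry": 0, "rz": 0}, {"dx": 0, "dy": 0.2, "dz": -0.5, "rx": 0, "ry": 0.2, "rz": 0}, {"dx": 0, "dy": 0.3, "dz": -0.3, "rx": 0, "ry": 0.3, "rz": 0}], "claw": 44}}

```text
t: 38.55
ee_pos: [0.5263, 0.0495, 0.248]
orientation: [[0.986, -0.035, -0.164], [-0.035, -0.999, 0.006], [-0.164, -0.0, -0.987]]
wrist_force: [0.4, -0.0, -0.4]
opening: 0.475
```

{"fn": "jog_arm", "kwargs": {"series": [{"dx": 0, "dy": 0.7, "dz": -0.3, "rx": 0, "ry": 0.2, "rz": 0}, {"dx": 0, "dy": 0.8, "dz": -0.3, "rx": 0, "ry": 0.2, "rz": 0}, {"dx": 0, "dy": 0.8, "dz": -0.2, "rx": 0, "ry": 0.2, "rz": 0}, {"dx": 0, "dy": 0.5, "dz": 0, "rx": 0, "ry": 0.1, "rz": 0}, {"dx": 0, "dy": 0.2, "dz": 0, "rx": 0, "ry": 0, "rz": 0}, {"dx": 0, "dy": 0.05, "dz": 0, "rx": 0, "ry": 0, "rz": 0}, {"dx": 0, "dy": 0, "dz": 0, "rx": 0, "ry": 0, "rz": 0}, {"dx": 0, "dy": 0, "dz": 0, "rx": 0, "ry": 0, "rz": 0}, {"dx": 0, "dy": 0, "dz": 0, "rx": 0, "ry": 0, "rz": 0}, {"dx": 0, "dy": 0, "dz": 0, "rx": 0, "ry": 0, "rz": 0}]}}

```text
t: 39.8
ee_pos: [0.5249, -0.0458, 0.2741]
orientation: [[0.999, -0.034, -0.028], [-0.034, -0.999, -0.0], [-0.028, 0.001, -1.0]]
wrist_force: [0.5, -0.2, 0.0]
opening: 0.469
```

Run:
```python
from pl import *
np.save("w15T.npy",tool());cv2.imwrite("pics/w15.png",viewer.capture("wrist")[:,:,::-1]);cv2.imwrite("pics/side15.png",viewer.capture("side")[:,:,::-1])
s=env.sense();print(s["t"],s["ee_pos"],s["wrist_force"])
```

```text
39.9 [ 0.52490796 -0.04588392  0.27408083] [-0.3093346  -0.57757414 -0.56131567]
```

View pics/w15.png

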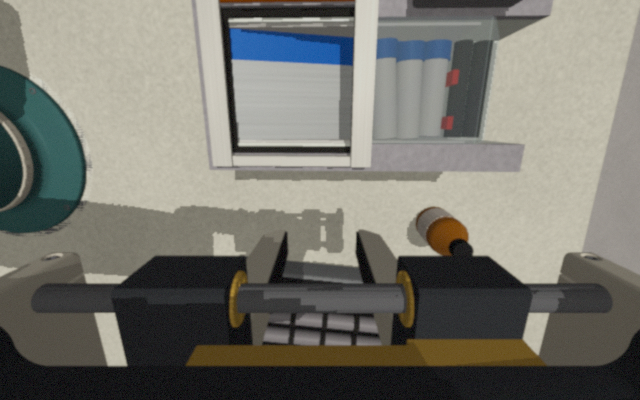

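View pics/side15.png

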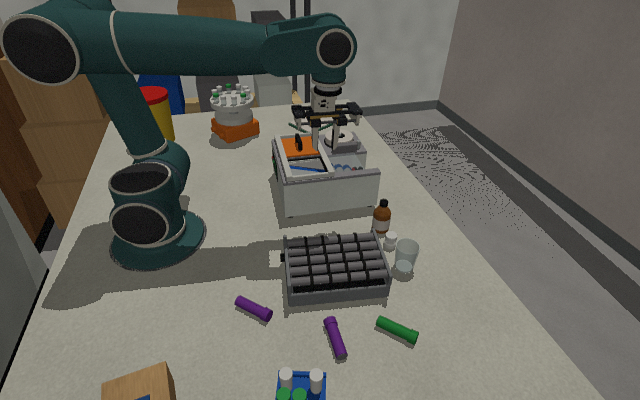

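Run:
```python
from pl import *
T=np.load("w15T.npy");im=cv2.imread("pics/w15.png");crop(im,350,10,510,160,4,"pics/w15c.png")
for u in (385,410,436):
    print(u,lab(onz("wrist",[(u+2,45),(u,137)],.113,T)).round(3)[:,:2].tolist())
```

```text
385 [[0.098, 0.042], [0.102, -0.053]]
410 [[0.124, 0.041], [0.13, -0.053]]
436 [[0.151, 0.041], [0.16, -0.053]]
```

View pics/w15c.png

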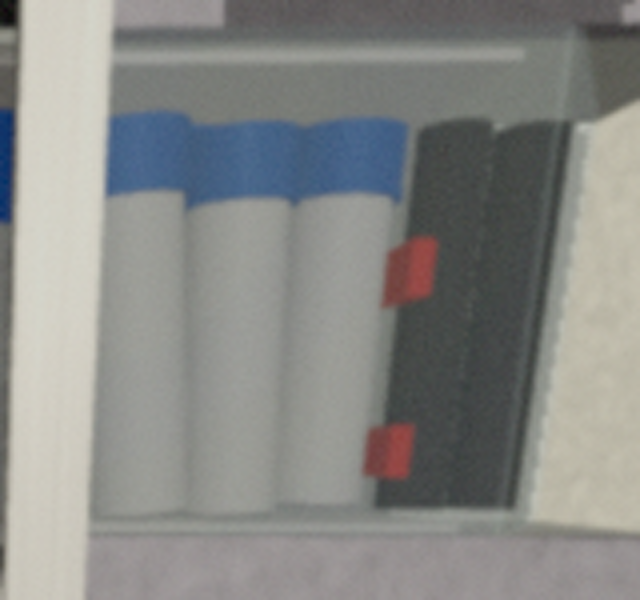

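All three tubes are queued at the gate, about x = 100, 127 and 155 mm, with their caps on the blue side. The hatch is parked and the gripper is clear, so I'm handing in.

```bash
python3 -c "
from workcell import env
print(env.sense()['t'],env.hand_in())"
```

```text
the job is handed in; nothing more can be done
39.9 None
```

The job is done and was handed in at 39.9 s; no verdict is reported.

- **Hatch:** I lifted it about 9 mm, slid it along its channels, lowered it onto the deck and let go. I measured it at about 133 mm from its seat while laying the first tube, inside the 125–150 mm range. I did not measure it again at the end; the last side picture shows it still parked in its channels.
- **Tubes:** I took both white, blue-capped tubes off the roller and left the green and purple look-alikes alone. Each was laid about 1 mm above the ramp with the gripper tilted 15° to match it, then released. The last wrist picture shows three tubes side by side behind the gate, at about x = 100, 127 and 155 mm. Their caps are on the blue side, with cap faces at about y = +41 mm and feet at about −53 mm. The required ranges are 75–170 mm in x and 35–60 mm off the middle.
- **Bystanders:** The bottle, pot and beaker look to be standing where they were. I judged this by eye and did not measure their positions.
- **Disagreements:** The top camera read about 4 mm further in x than the wrist camera, so I used the wrist camera throughout. My first two move calls were refused because they left out the zero terms; nothing moved.

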